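Clamp the splash guard tile beside the budare

TASK

Slide the tall white tile up out of the plate rack, stand it in the slot of the guard clamp without dropping it and let go of it; then pump the clamp's trigger, moving the jaw by the trigger only, until the spring pad presses on the tile and holds it upright, without pressing the pad all the way in, which would crush the tile. Finish while still holding the trigger squeezed, at least half way, with the pad pressing on the tile, and leave the other things where they are.

Things in the scene. Friction and masses are not known exactly. Their poses are not given: they have to be found in the camera images.
- tile: Splash guard: plain white glazed tile, 120 wide (its x) x 9 thick (its y) x 140 mm tall (its z), 0.2 to 0.45 kg; the tallest plate in the rack. Origin at the middle of its lower edge. Stands upright in one of the rack's three slots, lower edge 10 mm above the counter. A firm gripper hold across its thickness does it no harm
- rack: Fixed wooden plate rack, base 136 x 170 x 10 mm, origin at the centre of its underside. Three slots along its x, at y = -60, 0, +60 mm, each 13 mm wide between two 8 mm thick fins that reach z = 50 mm; slot floor at z = 10 mm; end stops 10 mm high at x = +-64 mm. Plates slide straight up and out
- clamp: Fixed one-hand bar clamp lying on the counter, handle and trigger upward. Origin on the counter under the middle of the tile slot; x = clamping direction, towards the fixed jaw: a wall with its face at x = +6.5 mm, 12 mm thick, 110 mm wide, top at z = 75 mm. Rod, trigger and handle lie towards -x (rod's tail to x = -233 mm at most). All but trigger and handle is below 116 mm
- slot (a point): Centre of the tile slot's floor, 8 mm above the counter; axes as the clamp's. The slot runs along y between cheeks 28 mm high at y = +-65 mm. It is about 13 mm wide at the floor (x = -6.5 to +6.5); the sill facing the fixed jaw is 28 mm high and leans away from it, 20 mm at its top. The tile stands in it with its thickness along clamp x
- handle (a point): Top centre of the upright fixed handle behind the trigger (clamp x = -176, z = 190 mm): a black bar 16 mm thick in clamp x (-184 to -168), 36 mm wide in y, reaching from z = 65 to 190 mm
- trigger: The clamp's trigger: a hinged upright arm that ends in a black cross bar, 12 mm thick and 50 mm long along clamp y. Origin on its hinge at clamp x = -150, z = 100 mm
- trigger_bar (a point): Centre of the trigger's cross bar: clamp x = -140, z = 165 mm when let go (front surface x = -134), x = -159 fully squeezed (front surface -153). Bar and handle pinched together measure 50 mm when open, 31 mm fully squeezed; the handle is fixed, only the bar moves. Needs 2 to 11 N; a spring opens it when let go
- trigger_pull (a joint): Trigger angle, rad: 0 let go, 0.30 fully squeezed (bar moved 19 mm towards the handle). A ratchet pawl pushes the jaw on while it is squeezed and slips back over the 5 mm teeth as it opens; a full stroke moves the jaw one tooth, 5 mm (the first 0 to 9), so let it open fully between strokes
- jaw: The moving jaw with its toothed rod and spring pad; only the trigger is meant to move it. A brake keeps it where the trigger has left it. It cannot be backed off by the trigger
- jaw_travel (a joint): Advance of the jaw, m, from 0 (fully back) towards the fixed jaw; starts between 0.016 and 0.030. With a tile standing against the fixed jaw the pad first touches it at about 0.041 (up to 5 mm less while the tile stands back from the fixed jaw)
- pad: Spring-loaded rubber pad on the jaw's front, 36 wide x 30 mm tall, z = 35 to 65 mm; its face is at clamp x = -45 mm + jaw_travel - pad_press
- pad_face (a point): Centre of the pad's front face, 50 mm above the counter
- pad_press (a joint): How far the pad is pushed back into the jaw, m: 0 free, 0.011 bottomed out. Spring of 0.5 N per mm, so 0.006 means 3 N on the tile. A pad pressed all the way in crushes the tile
- board: Bystander: small oak board 110 x 9 x 95 mm in another rack slot, origin at the middle of its lower edge
- tray: Bystander: small flat steel plate 116 x 9 x 80 mm in another rack slot, origin at the middle of its lower edge
- spatula: Bystander: stainless flat spatula lying on the right, 315 mm long; handle to its -x
- brush: Bystander: silicone brush with wooden handle lying on the far right, 240 mm long
- canister: Bystander: closed tin canister, 94 mm across, 127 mm tall, press-button lid; origin under its centre
- shaker: Bystander: glass shaker with steel cap, 60 mm across, 113 mm tall; origin under its centre
- bowl: Bystander: small white bowl, 100 mm across, 45 mm tall, on the right; origin under its centre
Mind the look-alikes: they are no part of the job. There is more than one size of the rack; the job needs the smaller.

How it is judged:
On the way, in this order (a step that is already met when the one before it is completed fails the run):
1. the tile has been slid up out of the rack's slot (z of tile in the frame of rack above 0.055 m), for 0.1 s.
2. the tile stands in the clamp's slot, let go, with the pad still free (x of tile in the frame of slot between -0.012 and 0.012 m and y of tile in the frame of slot between -0.012 and 0.012 m and z of tile in the frame of slot between -0.004 and 0.006 m and contact force between each of the fingers, the arm and tile below 0.1 N and value of joint pad_press below 0.0015 m), for 0.2 s.
3. the trigger has been pumped until the pad presses on the tile (value of joint pad_press above 0.0015 m and contact force between pad and tile above 0.5 N), for 0.2 s.
At the end, for the whole second after the job is handed in: Tile in the slot (lower edge -4 to +6 mm from its floor, within 12 mm of its centre), tilt under 0.12 rad, square within 0.13 rad, untouched by the robot; pad pressing it over 0.5 N and pushed in 1.5 to 10 mm; fingers keep the trigger squeezed over 0.13 rad (all of step 3 and x of tile in the frame of slot between -0.012 and 0.012 m and y of tile in the frame of slot between -0.012 and 0.012 m and z of tile in the frame of slot between -0.004 and 0.006 m and contact force between each of the fingers, the arm and tile below 0.1 N and angle between tile's own z axis and vertical below 0.12 rad and angle between the y axis of tile and the x axis of clamp, either way round below 0.13 rad and linear speed of tile below 0.02 m/s and value of joint pad_press below 0.01 m and value of joint trigger_pull above 0.13 rad and contact force between the fingers and trigger above 0.5 N); the arm keeps its last pose, push and grip.
It fails at once if the tile is crushed: pad pushed all the way in (over 10.6 mm) or pressing with more than 14 N (value of joint pad_press above 0.0106 m or contact force between pad and tile above 14 N).
It fails at once if the robot moves the jaw or pad by hand (over 3 N) (contact force between any of the fingers, the arm and jaw above 3 N).
It fails at once if the tile is dropped: it moves faster than 0.5 m/s while not held (linear speed of tile above 0.5 m/s and contact force between the fingers and tile below 0.1 N).
It fails at once if a bystander is moved by more than 30 mm (distance of any of board, tray, spatula, brush, canister, shaker, bowl from where it was at the start of the episode above 0.03 m).
It also fails if it takes over 58 s, if anything falls off the work surface, if the arm or the gripper's body presses on something with over 40 N, if the wrist force passes 120 N, or if a joint passes its speed limit or range.

ROBOT

A 6-joint arm with a two-finger parallel gripper is mounted at the origin on the work surface. World frame = base frame: x ahead of the robot, y to its left, z up, the work surface at z = 0. Lengths are in m, angles in rad, forces in N, time in s.
With the tool pointing down it reaches from about 0.35 to 0.725 m from the base axis. Payload 4.3 kg.
Tool frame: the origin (TCP) lies midway between the tips of the shut fingers; the grasp point (between the pads) lies 19 mm behind it; z points along the fingers, y is the direction in which the jaws open and shut (so a half turn about z gives the same grasp; the last joint's range is limited). The gripper opens to 85 mm and grips with 20 to 120 N. Pads are 22 mm wide; open, the fingers measure 114 mm over their backs; the gripper's body (76 mm by 85 mm) begins 54 mm behind the grasp point. The pads swing forward as they close: fully open they stand 13 mm farther back than shut.
Start: joints at [-1.45, 0.377, 0.081, 1.274, 0, 1.46], TCP at [0.132, -0.56, 0.231] pointing down, gripper open.
Joint ranges: [-2.72, 2.72], [-0.84, 1.66], [-1.02, 1.22], [-1.77, 2.12], [-1.37, 1.28], [-3.14, 3.14]. Speed limits (rad/s): [2.57, 2.57, 3.14, 3.14, 3.14, 3.14].

INTERFACE

Orientations are given as a 3x3 rotation matrix whose columns are the frame's x, y, z axes.
In Python, from rig import manip gives the robot as it stands. The module is installed in compiled form; this text tells all that it offers.
- The arm moves only by the tool drive_tool, never from a script. Its argument "series" is a list of rows, each a list of 2 entries, a list of its own where there are three numbers: the shift along the tool's x, y, z in m, then the turn, a rotation vector about the tool's x, y, z in rad. A call has 1 to 12 rows; each row shifts and turns the pose as measured when the row begins, along the tool's axes as they then stand; what a row does not reach is not made up. A row lasts 1/8 s, in which the tool goes at most 62.5 mm and 10.7 degrees, less where a joint would pass 70% of its speed; a pose out of reach is approached as far as the arm can. A call is refused whole if a number of a shift passes 0.0625 or a number of a turn 0.188, either way. A call with a gripper value outside its range is refused whole. "gripper" is the gripper command: -1 is fully open, 1 is shut, values between are in proportion, set as the call begins (left out, the last holds). The fingers move at their own pace and stop on an object; "squeeze" is the grip in N (left out, the last holds). Time passes only in rows, so rows that do not move let the fingers close. It gives the time, the measured TCP pose, the force and the opening at its end, in the units of the state.
- manip.get_state(): the state, without advancing time (a new reading comes with each control period).
- manip.capture(name): name is "scene" or "top"; returns the picture (480x640x3 uint8, blue, green, red); there is no depth.
- manip.get_calibration(name): a dict with "fx", "fy", "cx", "cy" (pixels), "world_to_cam" (4x4, takes a point from world to camera coordinates). Camera axes: x right, y down, z forward; pixel columns grow to the right and rows downward; lengths in m; the calibration is good to about 2 mm. A picture is of the moment at which its call begins. get_calibration takes no time and is no camera call.
- manip.finish_job(): hands the job in, once; it reports no verdict.
The state is a dict: "clock": time; "q": joint angles; "joint_velocities": joint speeds; "joint_torque": joint torques, N m; "ee_pos": TCP position; "orientation": TCP orientation; "force": force on the tool from outside, world axes, zero at the start; "wrist_torque": the same for the moment, N m; "grip_width": finger opening in m.
Only numpy, scipy, OpenCV 4.12 (cv2) and the standard library are available. Lean on these libraries where they do the work, as an engineer would, in place of code of your own. Each camera call takes 0.05 s, during which the arm holds its last target.

## Working session

There is one attempt and no reset: what is moved stays moved. The work goes in short steps, Python scripts to look and compute and a tool call to move; the robot and the scene stay as the last step left them, time stands still between calls to the robot, and variables do not carry over. Pictures are saved under pics/ and viewed, and the job is handed in when it is done.

Besides the shell and the picture viewer there is one more tool, called after "Emit:" as name(argument=value, ...) on one line, values as JSON. drive_tool: Moves the arm, as the interface text tells. Its arguments: {"type":"object","properties":{"series":{"type":"array","items":{"type":"array"}},"gripper":{"type":"number"},"squeeze":{"type":"number"}},"required":["series"]}

```bash
mkdir -p pics; python3 - <<'E'
from rig import manip
import cv2,numpy as np
for n in("scene","top"):
    im=manip.capture(n); cv2.imwrite(f"pics/{n}0.png",im)
    c=manip.get_calibration(n); print(n,{k:np.round(v,4).tolist() for k,v in c.items()})
s=manip.get_state(); print({k:np.round(v,3).tolist() for k,v in s.items()})
E
```

```text
scene {'fx': 452.0814, 'fy': 452.0814, 'cx': 319.2597, 'cy': 240.1832, 'world_to_cam': [[-0.736, 0.677, 0.0014, 0.4026], [0.5469, 0.5958, -0.5881, -0.1617], [-0.399, -0.4321, -0.8088, 1.4089], [0.0, 0.0, 0.0, 1.0]]}
top {'fx': 481.1352, 'fy': 481.1352, 'cx': 320.2299, 'cy': 241.3541, 'world_to_cam': [[-0.018, -0.9997, 0.0167, -0.0592], [-0.993, 0.0159, -0.1174, 0.4975], [0.1171, -0.0187, -0.9929, 1.2752], [0.0, 0.0, 0.0, 1.0]]}
{'clock': 0.1, 'q': [-1.45, 0.378, 0.08, 1.274, -0.0, 1.461], 'joint_velocities': [-0.001, -0.003, 0.002, -0.002, -0.001, 0.0], 'joint_torque': [0.0, -46.47, 27.058, 0.012, -0.0, -0.0], 'ee_pos': [0.131, -0.559, 0.23], 'orientation': [[0.973, 0.229, -0.0], [0.229, -0.973, 0.002], [0.0, -0.002, -1.0]], 'force': [-0.723, -0.312, 0.658], 'wrist_torque': [-0.039, 0.01, -0.049], 'grip_width': 0.085}
```

View pics/scene0.png

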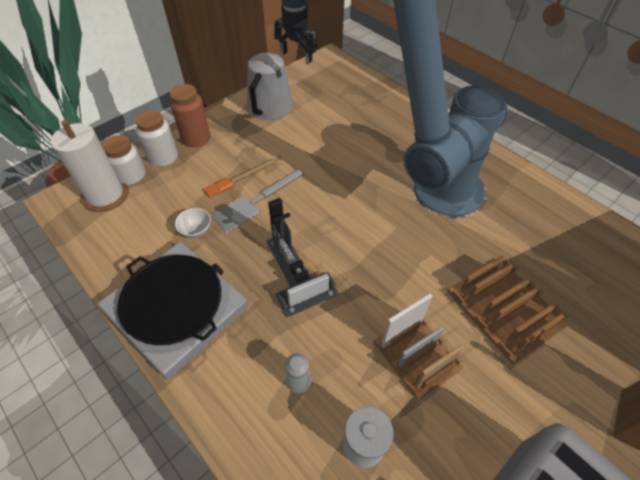

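View pics/top0.png

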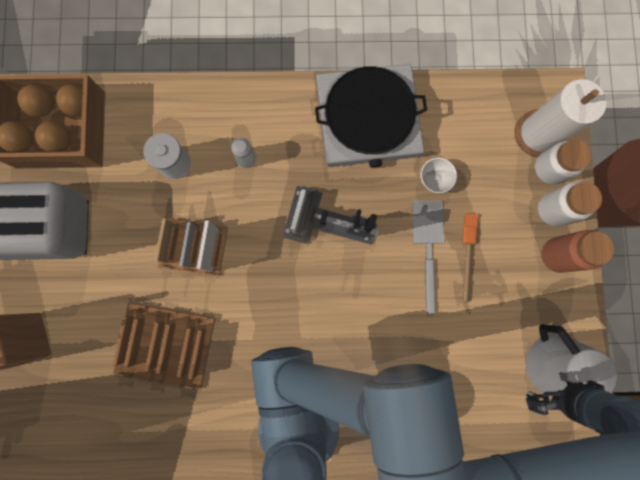

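The top view shows two racks. The larger one, at (163,343), is empty. The smaller one, at (193,246), holds three plates, and the white tall one at about (207,245) sits in the right slot. In the scene view that tile's top runs (385,335)-(430,300). The clamp is at top (330,218). I'll enlarge both to confirm.

```bash
python3 - <<'E'
import cv2
t=cv2.imread("pics/top0.png"); s=cv2.imread("pics/scene0.png")
R=lambda im,x,y,w,h,k:cv2.resize(im[y:y+h,x:x+w],None,fx=k,fy=k,interpolation=cv2.INTER_CUBIC)
cv2.imwrite("pics/c1.png",R(t,150,205,90,75,8))
cv2.imwrite("pics/c2.png",R(t,275,175,110,75,7))
cv2.imwrite("pics/c3.png",R(s,365,285,110,115,5))
cv2.imwrite("pics/c4.png",R(s,255,190,90,130,4.5))
E
```

```text
(no output)
```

View pics/c1.png

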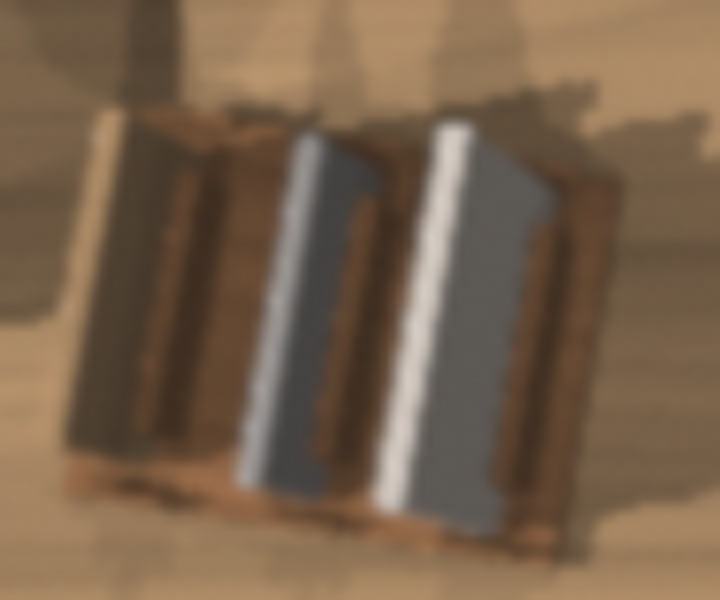

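View pics/c2.png

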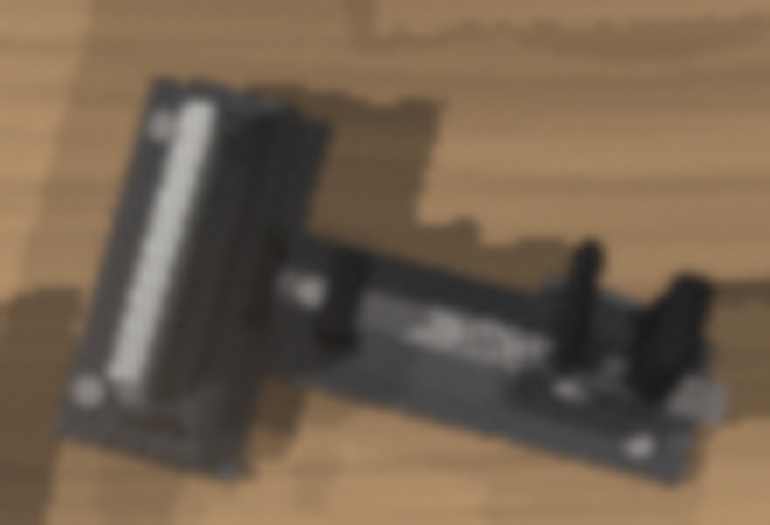

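View pics/c3.png

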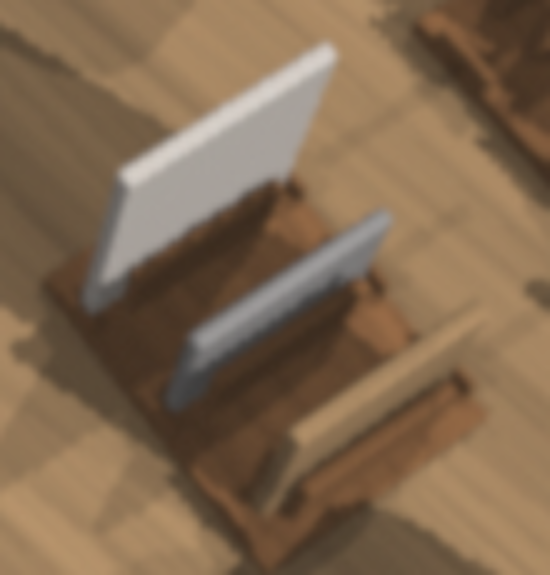

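View pics/c4.png

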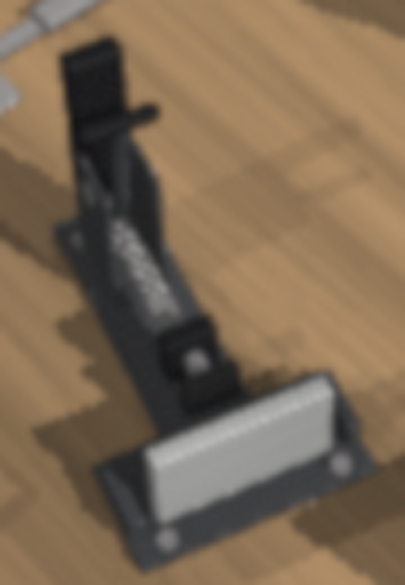

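```bash
cat > h.py <<'E'
import numpy as np,cv2
from scipy.optimize import least_squares
from scipy.spatial.transform import Rotation as Ro
from rig import manip
C={n:manip.get_calibration(n) for n in("scene","top")}
def proj(n,P):
    c=C[n];W=np.array(c["world_to_cam"]);P=np.atleast_2d(P)@W[:3,:3].T+W[:3,3]
    return np.c_[c["fx"]*P[:,0]/P[:,2]+c["cx"],c["fy"]*P[:,1]/P[:,2]+c["cy"]]
def pose(p,L):
    c,s=np.cos(p[2]),np.sin(p[2]);L=np.atleast_2d(L).astype(float)
    return np.c_[p[0]+c*L[:,0]-s*L[:,1],p[1]+s*L[:,0]+c*L[:,1],L[:,2]]
def fit(obs,p0):
    f=lambda p:np.concatenate([(proj(n,pose(p,[l]))[0]-px) for n,l,px in obs])
    r=least_squares(f,p0,loss="soft_l1");return r.x,f(r.x).reshape(-1,2)
def unc(px,off,k): return (np.array(px)+.5)/k-.5+np.array(off)
E
cat > fit0.py <<'E'
from h import *
T=lambda x,y:unc((x,y),(150,205),8); S=lambda x,y:unc((x,y),(365,285),5)
# tile frame: x along width; choose +x = away from robot (image up in top), thickness y
z=.150
obs=[("top",(.06,.0045,z),T(436,124)),("top",(.06,-.0045,z),T(475,127)),("top",(-.06,.0045,z),T(374,508)),("top",(-.06,-.0045,z),T(408,515)),
("scene",(.06,-.0045,z),S(120,172)),("scene",(.06,.0045,z),S(127,187)),("scene",(-.06,-.0045,z),S(328,41)),("scene",(-.06,.0045,z),S(338,53))]
p,r=fit(obs,[.5,.2,0]);print("tile",p.round(4),r.round(1).tolist())
T=lambda x,y:unc((x,y),(275,175),7); S=lambda x,y:unc((x,y),(255,190),4.5)
z=.075
obs=[("top",(.0185,.055,z),T(187,100)),("top",(.0065,.055,z),T(215,103)),("top",(.0185,-.055,z),T(110,374)),("top",(.0065,-.055,z),T(140,382)),
("scene",(.0185,.055,z),S(148,452)),("scene",(.0185,-.055,z),S(331,378))]
# handle top (scene)
obs+=[("scene",(-.184,.018,.19),S(62,52)),("scene",(-.184,-.018,.19),S(114,38))]
best=None
for y0 in(0,1.57,3.1,-1.57):
    q,r=fit(obs,[.5,.05,y0]); e=abs(r).sum()
    if best is None or e<best[0]:best=(e,q,r)
q,r=best[1:];print("clamp",q.round(4),r.round(1).tolist())
np.save("p0.npy",[p,q])
def box(n,pp,a,b,im,off,k,col):
    c=np.array([[x,y,zz] for x in(a[0],b[0]) for y in(a[1],b[1]) for zz in(a[2],b[2])])
    u=((proj(n,pose(pp,c))-off+.5)*k-.5).round().astype(int)
    for i in range(8):
        for j in(1,2,4):
            if not i&j: cv2.line(im,tuple(map(int,u[i])),tuple(map(int,u[i|j])),col,1,cv2.LINE_AA)
def show(n,src,off,w,h,k,out,p,q):
    im=cv2.imread(src);im=cv2.resize(im[off[1]:off[1]+h,off[0]:off[0]+w],None,fx=k,fy=k,interpolation=cv2.INTER_CUBIC)
    if p is not None: box(n,p,(-.06,-.0045,.01),(.06,.0045,.15),im,off,k,(0,0,255))
    box(n,q,(.0065,-.055,.008),(.0185,.055,.075),im,off,k,(0,255,0))
    box(n,q,(-.184,-.018,.065),(-.168,.018,.19),im,off,k,(0,255,255))
    box(n,q,(-.146,-.025,.159),(-.134,.025,.171),im,off,k,(255,0,255))
    box(n,q,(-.0065,-.065,.008),(.0065,.065,.028),im,off,k,(255,255,0))
    cv2.imwrite(out,im)
if __name__=="__main__":
    show("top","pics/top0.png",(150,175),240,110,3.3,"pics/f1.png",p,q)
    show("scene","pics/scene0.png",(255,190),200,160,4,"pics/f2.png",p,q)
E
python3 fit0.py
```

```text
tile [ 0.4802  0.2246 -0.1595] [[0.1, -0.2], [-1.1, -0.1], [-0.5, -0.0], [-1.1, -0.4], [-0.8, -0.4], [0.4, -0.2], [-0.7, -0.9], [0.0, -0.4]]
clamp [ 0.4883 -0.0203  1.8497] [[0.5, 76.0], [0.9, 74.2], [-0.6, -3.2], [-0.5, -5.6], [60.0, -42.6], [-2.2, 4.6], [3.9, -4.2], [-16.1, 8.2]]
```

```bash
python3 - <<'E'
s=open("fit0.py").read()
a,b=s.split("z=.075")
h,t=b.split("best=None",1)
h=h.replace("-.055","@").replace(".055","-.055").replace("@",".055").replace("-.018","@").replace(".018,","-.018,").replace("@",".018")
open("fit0.py","w").write(a+"z=.075"+h+"best=None"+t)
print(h)
E
python3 fit0.py
```

```text
obs=[("top",(.0185,-.055,z),T(187,100)),("top",(.0065,-.055,z),T(215,103)),("top",(.0185,.055,z),T(110,374)),("top",(.0065,.055,z),T(140,382)),
("scene",(.0185,-.055,z),S(148,452)),("scene",(.0185,.055,z),S(331,378))]
# handle top (scene)
obs+=[("scene",(-.184,-.018,.19),S(62,52)),("scene",(-.184,.018,.19),S(114,38))]

tile [ 0.4802  0.2246 -0.1595] [[0.1, -0.2], [-1.1, -0.1], [-0.5, -0.0], [-1.1, -0.4], [-0.8, -0.4], [0.4, -0.2], [-0.7, -0.9], [0.0, -0.4]]
clamp [ 0.5747 -0.0216  1.279 ] [[0.2, -0.3], [0.6, 0.5], [-0.3, 0.1], [-0.2, 0.2], [0.5, 2.7], [0.1, 2.4], [-1.7, -0.9], [0.0, -2.5]]
```

View pics/f1.png

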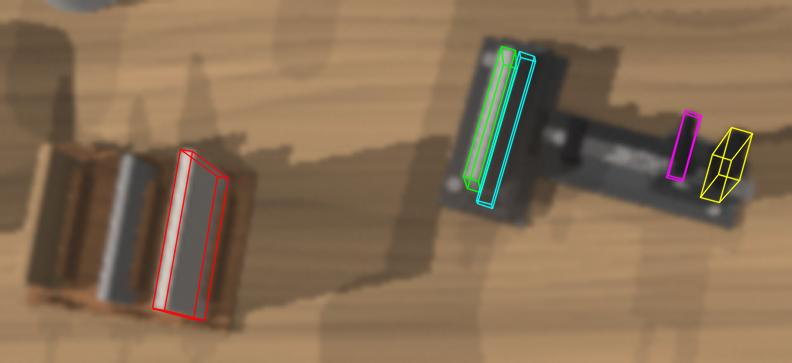

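View pics/f2.png

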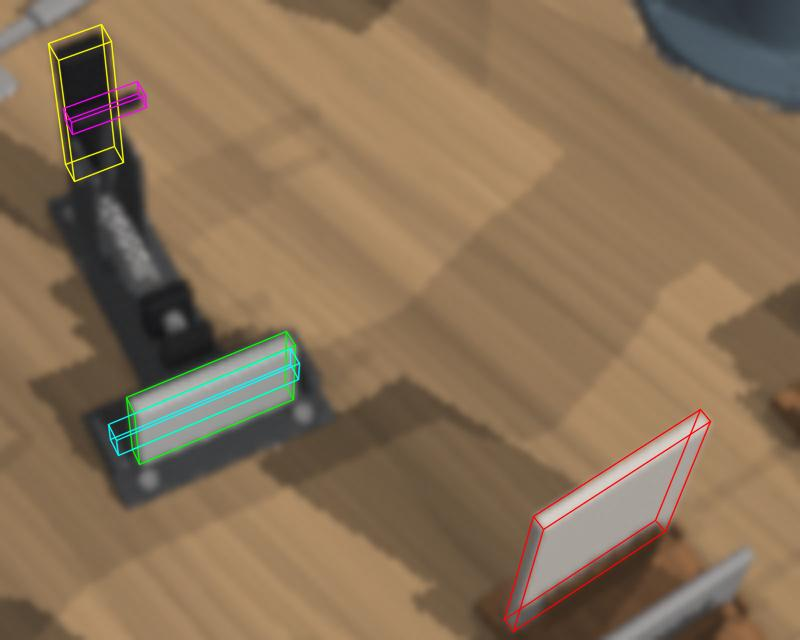

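```bash
sed -i 's/("scene",(.0185,-.055,z),S(148,452)),("scene",(.0185,.055,z),S(331,378))/("scene",(.0065,-.055,z),S(146,449)),("scene",(.0065,.055,z),S(328,375)),("scene",(-.134,.025,.165),S(160,112)),("top",(-.14,-.025,.171),T(592,240))/' fit0.py; python3 fit0.py
python3 - <<'E'
import cv2
im=cv2.imread("pics/scene0.png")
cv2.imwrite("pics/c5.png",cv2.resize(im[190:320,255:345],None,fx=4.5,fy=4.5,interpolation=cv2.INTER_NEAREST))
E
```

```text
tile [ 0.4802  0.2246 -0.1595] [[0.1, -0.2], [-1.1, -0.1], [-0.5, -0.0], [-1.1, -0.4], [-0.8, -0.4], [0.4, -0.2], [-0.7, -0.9], [0.0, -0.4]]
clamp [ 0.5746 -0.0202  1.283 ] [[-0.4, -0.2], [-0.0, 0.5], [-0.8, 0.2], [-0.7, 0.3], [-0.6, -0.0], [-1.0, -0.3], [1.0, 0.6], [0.0, -0.3], [-1.6, -0.5], [0.1, -2.1]]
```

View pics/f2.png

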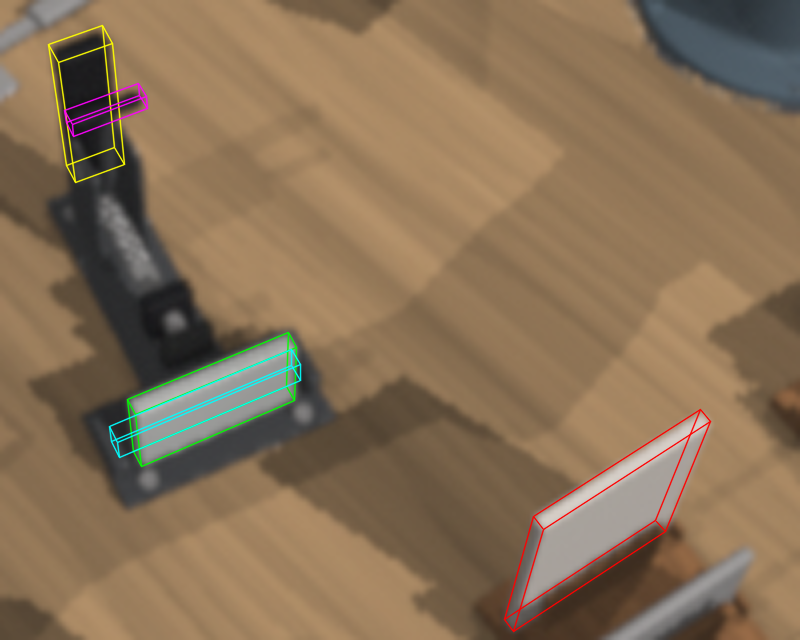

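View pics/f1.png

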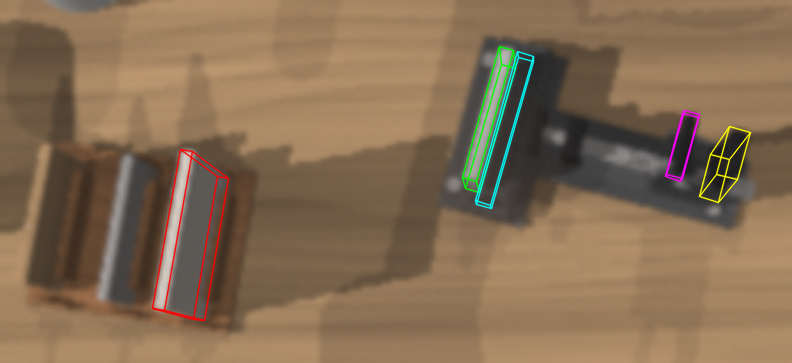

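```bash
cat > plan.py <<'E'
from h import *
def plan(tgt,yawx,n,pos=None,R=None):
    """n rows from the current pose to tgt with tool down and x-axis yaw yawx"""
    s=manip.get_state();p=np.array(s["ee_pos"]);R=np.array(s["orientation"])
    c,q=np.cos(yawx),np.sin(yawx)
    G=np.array([[c,q,0],[q,-c,0],[0,0,-1.]])
    dr=Ro.from_matrix(R.T@G).as_rotvec(); rows=[]
    for i in range(n):
        Ri=R@Ro.from_rotvec(dr*i/n).as_matrix()
        rows.append([[float(round(v,4)) for v in Ri.T@((np.array(tgt)-p)/n)],[float(round(v,3)) for v in dr/n]])
    print("pos",p.round(4),"dist",(np.array(tgt)-p).round(4),"turn",dr.round(3),"F",np.round(s["force"],1),"w",round(s["grip_width"],4),"t",round(s["clock"],2))
    print(rows)
import sys
if len(sys.argv)>1:
    a=[float(v) for v in sys.argv[1:6]];plan(a[:3],a[3],int(a[4]))
E
python3 plan.py .46 -.25 .29 1.6 8
```

```text
pos [ 0.1315 -0.5592  0.2304] dist [0.3285 0.3092 0.0596] turn [-1.000e-03 -1.000e-03 -1.369e+00] F [-0.7 -0.3  0.7] w 0.085 t 0.1
[[[0.0488, -0.0282, -0.0074], [-0.0, -0.0, -0.171]], [[0.0529, -0.0195, -0.0074], [-0.0, -0.0, -0.171]], [[0.0555, -0.0102, -0.0074], [-0.0, -0.0, -0.171]], [[0.0564, -0.0006, -0.0074], [-0.0, -0.0, -0.171]], [[0.0557, 0.009, -0.0074], [-0.0, -0.0, -0.171]], [[0.0533, 0.0183, -0.0074], [-0.0, -0.0, -0.171]], [[0.0494, 0.0272, -0.0074], [-0.0, -0.0, -0.171]], [[0.0441, 0.0352, -0.0074], [-0.0, -0.0, -0.171]]]
```

Emit:
drive_tool(series=[[[0.049,-0.028,-0.007],[0,0,-0.17]],[[0.053,-0.02,-0.008],[0,0,-0.17]],[[0.055,-0.01,-0.008],[0,0,-0.17]],[[0.056,0,-0.007],[0,0,-0.17]],[[0.056,0.009,-0.007],[0,0,-0.17]],[[0.053,0.018,-0.007],[0,0,-0.17]],[[0.049,0.027,-0.007],[0,0,-0.17]],[[0.044,0.035,-0.007],[0,0,-0.17]]], gripper=-1, squeeze=40)

```text
clock: 1.1
ee_pos: [0.4611, -0.2391, 0.2865]
orientation: [[-0.056, 0.998, -0.003], [0.998, 0.056, 0.008], [0.008, -0.003, -1.0]]
force: [-0.3, -0.0, 0.3]
grip_width: 0.0856
```

```bash
python3 plan.py .48 .2246 .28 2.982 12
```

```text
pos [ 0.4611 -0.2391  0.2865] dist [ 0.0189  0.4637 -0.0065] turn [ 0.003 -0.008 -1.355] F [-0.3 -0.   0.3] w 0.0856 t 1.1
[[[0.0385, 0.0037, 0.0008], [0.0, -0.001, -0.113]], [[0.0378, 0.008, 0.0008], [0.0, -0.001, -0.113]], [[0.0367, 0.0123, 0.0008], [0.0, -0.001, -0.113]], [[0.0351, 0.0163, 0.0007], [0.0, -0.001, -0.113]], [[0.033, 0.0202, 0.0007], [0.0, -0.001, -0.113]], [[0.0305, 0.0238, 0.0007], [0.0, -0.001, -0.113]], [[0.0276, 0.027, 0.0007], [0.0, -0.001, -0.113]], [[0.0244, 0.03, 0.0006], [0.0, -0.001, -0.113]], [[0.0209, 0.0325, 0.0006], [0.0, -0.001, -0.113]], [[0.0171, 0.0347, 0.0006], [0.0, -0.001, -0.113]], [[0.0131, 0.0364, 0.0006], [0.0, -0.001, -0.113]], [[0.0089, 0.0376, 0.0006], [0.0, -0.001, -0.113]]]
```

Emit:
drive_tool(series=[[[0.039,0.004,0.001],[0,0,-0.113]],[[0.038,0.008,0.001],[0,0,-0.113]],[[0.037,0.012,0.001],[0,0,-0.113]],[[0.035,0.016,0.001],[0,0,-0.113]],[[0.033,0.02,0.001],[0,0,-0.113]],[[0.03,0.024,0.001],[0,0,-0.113]],[[0.028,0.027,0.001],[0,0,-0.113]],[[0.024,0.03,0],[0,0,-0.113]],[[0.021,0.033,0],[0,0,-0.113]],[[0.017,0.035,0],[0,0,-0.113]],[[0.013,0.036,0],[0,0,-0.113]],[[0.009,0.038,0],[0,0,-0.113]]], gripper=-0.3)

```text
clock: 2.6
ee_pos: [0.4672, 0.2424, 0.2782]
orientation: [[-0.994, 0.109, -0.012], [0.109, 0.994, 0.008], [0.012, 0.007, -1.0]]
force: [0.8, -0.1, 0.4]
grip_width: 0.0555
```

```bash
python3 plan.py .48 .2246 .175 2.982 4
python3 - <<'E'
from h import *
im=manip.capture("top");cv2.imwrite("pics/t1.png",cv2.resize(im[160:300,130:310],None,fx=4,fy=4))
im=manip.capture("scene");cv2.imwrite("pics/s1.png",cv2.resize(im[250:400,330:480],None,fx=4,fy=4))
E
```

```text
pos [0.4672 0.2424 0.2782] dist [ 0.0128 -0.0178 -0.1032] turn [ 0.007 -0.013  0.05 ] F [ 0.8 -0.1  0.4] w 0.0555 t 2.6
[[[-0.004, -0.0042, 0.0257], [0.002, -0.003, 0.013]], [[-0.004, -0.0042, 0.0257], [0.002, -0.003, 0.013]], [[-0.0039, -0.0041, 0.0258], [0.002, -0.003, 0.013]], [[-0.0039, -0.004, 0.0258], [0.002, -0.003, 0.013]]]
```

View pics/s1.png

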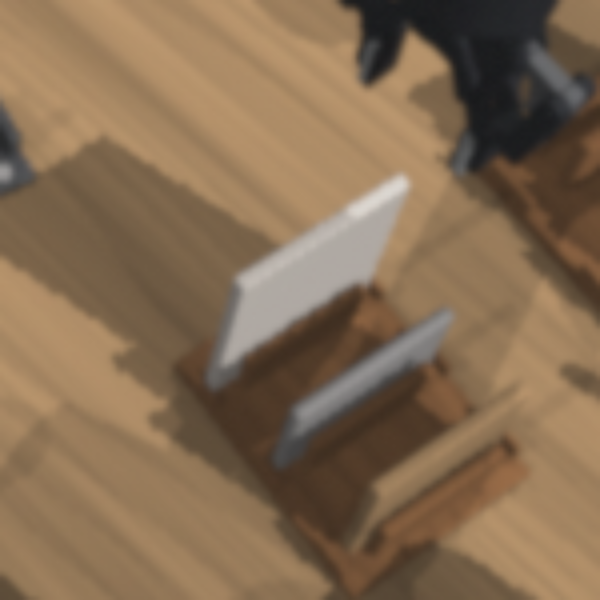

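The gripper is above the tile, with its fingers at (380,60) and (470,150) in the crop. The rack is undisturbed. I'll go down and correct the offset on the way.

Emit:
drive_tool(series=[[[-0.004,-0.004,0.026],[0.002,-0.003,0.013]],[[-0.004,-0.004,0.026],[0.002,-0.003,0.013]],[[-0.004,-0.004,0.026],[0.002,-0.003,0.013]],[[-0.004,-0.004,0.026],[0.002,-0.003,0.013]],[[0,0,0],[0,0,0]]])

```text
clock: 3.32
ee_pos: [0.4792, 0.2235, 0.1697]
orientation: [[-0.986, 0.165, -0.003], [0.165, 0.986, -0.004], [0.003, -0.004, -1.0]]
force: [-0.4, 0.4, -0.3]
grip_width: 0.0554
```

```bash
python3 plan.py .48 .2246 .109 2.982 4
python3 - <<'E'
from h import *
im=manip.capture("top");cv2.imwrite("pics/t2.png",cv2.resize(im[160:300,130:310],None,fx=4,fy=4))
im=manip.capture("scene");cv2.imwrite("pics/s2.png",cv2.resize(im[250:400,330:480],None,fx=4,fy=4))
E
```

```text
pos [0.4792 0.2235 0.1697] dist [ 0.0008  0.0011 -0.0607] turn [-0.004 -0.003 -0.006] F [-0.4  0.4 -0.3] w 0.0554 t 3.33
[[[-0.0002, 0.0004, 0.0152], [-0.001, -0.001, -0.002]], [[-0.0002, 0.0004, 0.0152], [-0.001, -0.001, -0.002]], [[-0.0002, 0.0003, 0.0152], [-0.001, -0.001, -0.002]], [[-0.0002, 0.0003, 0.0152], [-0.001, -0.001, -0.002]]]
```

View pics/s2.png

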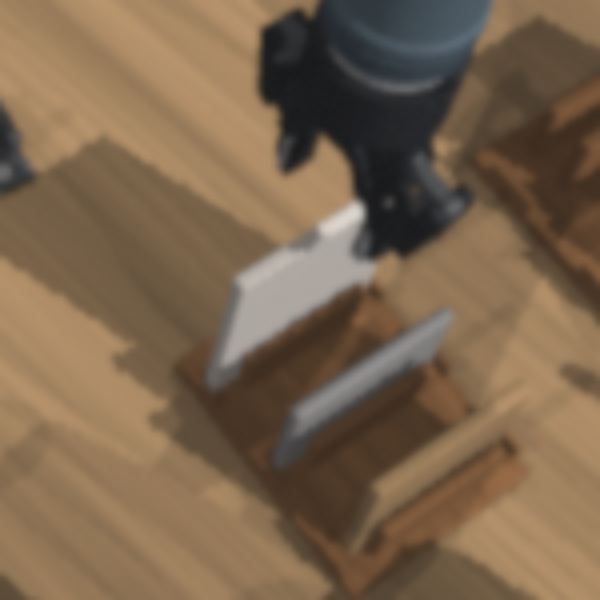

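View pics/t2.png

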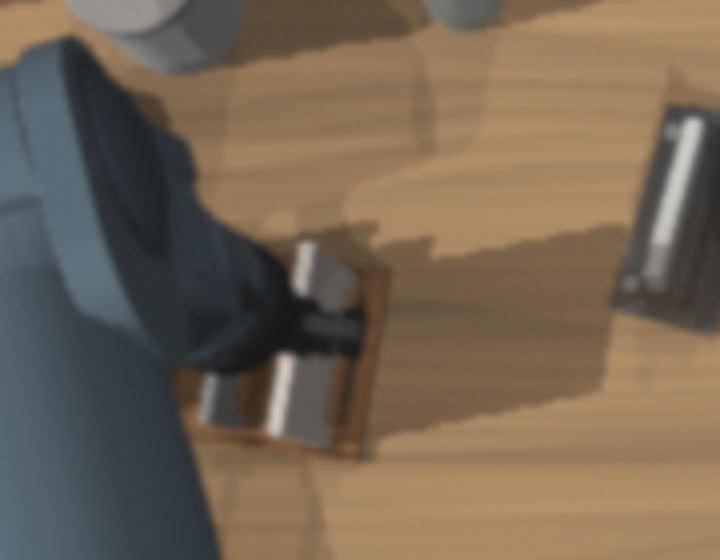

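The fingers straddle the tile near mid-width, with the tile top at (300,250)-(280,430) and the finger at (335,330) in the top crop. Going down and closing.

Emit:
drive_tool(series=[[[0,0.0005,0.015],[0,0,0]],[[0,0.0005,0.015],[0,0,0]],[[0,0,0.015],[0,0,0]],[[0,0,0.013],[0,0,0]],[[0,0,0],[0,0,0]]])

```text
clock: 4.05
ee_pos: [0.4827, 0.2264, 0.1127]
orientation: [[-0.986, 0.164, 0.005], [0.164, 0.987, -0.0], [-0.005, 0.001, -1.0]]
force: [-0.1, -0.5, 0.5]
grip_width: 0.0555
```

Emit:
drive_tool(series=[[[0,0,0],[0,0,0]],[[0,0,0],[0,0,0]],[[0,0,0],[0,0,0]],[[0,0,0],[0,0,0]],[[0,0,0],[0,0,0]],[[0,0,0],[0,0,0]]], gripper=1, squeeze=50)

```text
clock: 4.8
ee_pos: [0.4834, 0.2262, 0.1136]
orientation: [[-0.986, 0.164, 0.007], [0.164, 0.986, -0.001], [-0.007, 0.0, -1.0]]
force: [-0.3, -1.6, -0.9]
grip_width: 0.0085
```

Emit:
drive_tool(series=[[[0,0,-0.008],[0,0,0]],[[0,0,-0.012],[0,0,0]],[[0,0,-0.015],[0,0,0]],[[0,0,-0.015],[0,0,0]],[[0,0,-0.015],[0,0,0]],[[0,0,-0.02],[0,0,0]],[[0,0,-0.02],[0,0,0]],[[0,0,-0.02],[0,0,0]],[[0,0,-0.02],[0,0,0]],[[0,0,0],[0,0,0]]])

```text
clock: 6.05
ee_pos: [0.4805, 0.2267, 0.2678]
orientation: [[-0.987, 0.163, 0.005], [0.163, 0.987, 0.001], [-0.005, 0.002, -1.0]]
force: [0.4, -0.4, -4.9]
grip_width: 0.0082
```

```bash
python3 plan.py .5746 -.0202 .26 2.854 9
python3 - <<'E'
from h import *
im=manip.capture("scene");cv2.imwrite("pics/s3.png",cv2.resize(im[150:400,230:480],None,fx=2.4,fy=2.4,interpolation=cv2.INTER_CUBIC))
E
```

```text
pos [0.4805 0.2267 0.2678] dist [ 0.0941 -0.2469 -0.0078] turn [0.002 0.005 0.124] F [ 0.4 -0.4 -4.9] w 0.0082 t 6.05
[[[-0.0148, -0.0254, 0.0009], [0.0, 0.001, 0.014]], [[-0.0151, -0.0252, 0.0009], [0.0, 0.001, 0.014]], [[-0.0155, -0.0249, 0.0009], [0.0, 0.001, 0.014]], [[-0.0158, -0.0247, 0.0009], [0.0, 0.001, 0.014]], [[-0.0162, -0.0245, 0.0009], [0.0, 0.001, 0.014]], [[-0.0165, -0.0243, 0.0009], [0.0, 0.001, 0.014]], [[-0.0168, -0.0241, 0.0009], [0.0, 0.001, 0.014]], [[-0.0172, -0.0238, 0.0009], [0.0, 0.001, 0.014]], [[-0.0175, -0.0236, 0.0009], [0.0, 0.001, 0.014]]]
```

View pics/s3.png

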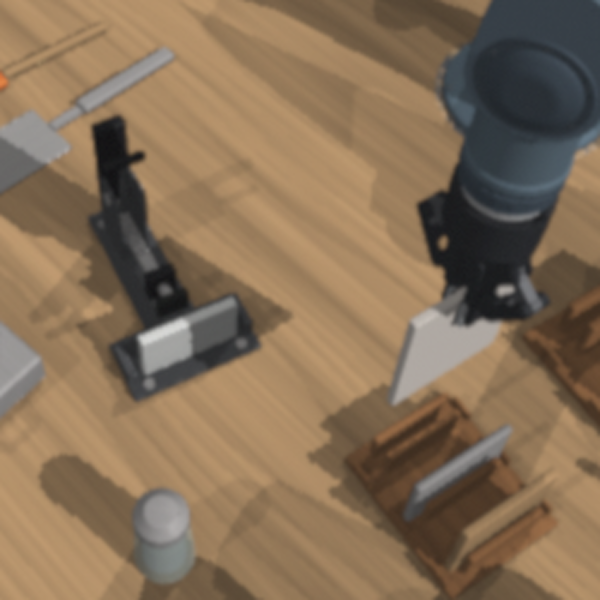

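The tile is out of the rack and hanging upright, and the tray and board are still in place. Next I move above the clamp slot.

Emit:
drive_tool(series=[[[-0.015,-0.026,0],[0,0.001,0.014]],[[-0.015,-0.026,0],[0,0.001,0.014]],[[-0.016,-0.025,0],[0,0.001,0.014]],[[-0.016,-0.025,0],[0,0.001,0.014]],[[-0.016,-0.025,0],[0,0,0.014]],[[-0.017,-0.025,0],[0,0,0.014]],[[-0.017,-0.025,0],[0,0,0.014]],[[-0.017,-0.024,0],[0,0,0.014]],[[-0.016,-0.022,0],[0,0,0.012]],[[0,0,0],[0,0,0]]])

```text
clock: 7.35
ee_pos: [0.5687, -0.0301, 0.2529]
orientation: [[-0.958, 0.286, -0.022], [0.286, 0.958, 0.002], [0.021, -0.004, -1.0]]
force: [0.5, 0.6, -5.1]
grip_width: 0.0086
```

```bash
python3 plan.py .5766 -.024 .245 2.854 2
python3 - <<'E'
from h import *
im=manip.capture("scene");cv2.imwrite("pics/s4f.png",im);cv2.imwrite("pics/s4.png",cv2.resize(im[180:330,230:380],None,fx=4,fy=4,interpolation=cv2.INTER_CUBIC))
im=manip.capture("top");cv2.imwrite("pics/t4f.png",im);cv2.imwrite("pics/t4.png",cv2.resize(im[150:270,270:410],None,fx=5,fy=5,interpolation=cv2.INTER_CUBIC))
E
```

```text
pos [ 0.5687 -0.0301  0.2529] dist [ 0.0079  0.0061 -0.0079] turn [-0.004 -0.021 -0.003] F [ 0.5  0.6 -5.1] w 0.0086 t 7.35
[[[-0.003, 0.0041, 0.0039], [-0.002, -0.011, -0.001]], [[-0.0029, 0.0041, 0.0039], [-0.002, -0.011, -0.001]]]
```

View pics/s4.png

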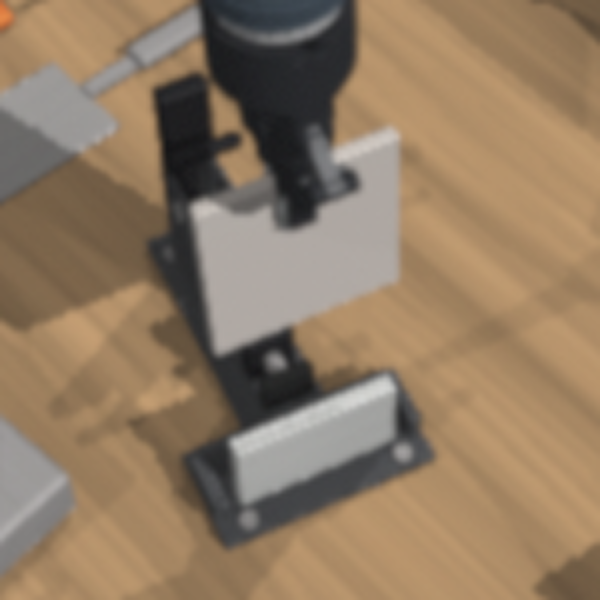

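View pics/t4.png

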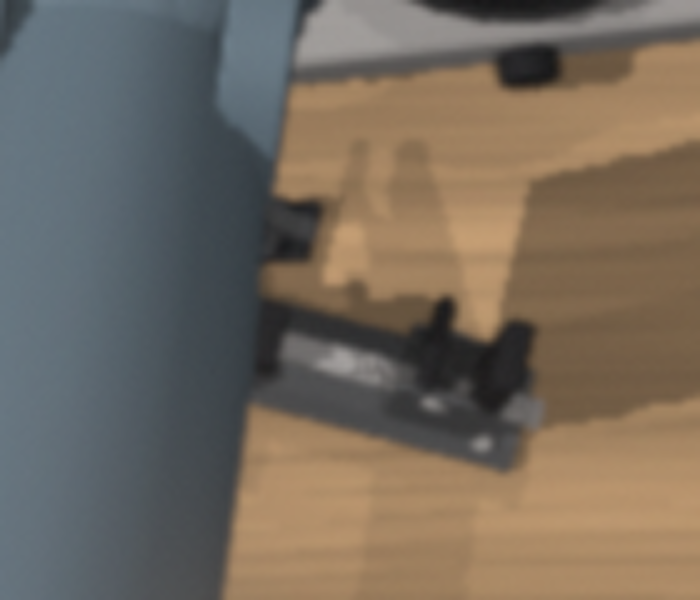

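```bash
python3 - <<'E'
from h import *
s=manip.get_state();p=np.array(s["ee_pos"]);R=np.array(s["orientation"])
U=lambda x,y:unc((x,y),(230,180),4)
# front face is tool +y (toward clamp +x). left in image = away from robot = -tool x
obs=[((-.06,.0045,0),U(217,354)),((.06,.0045,0),U(399,281)),((.06,-.0045,.14),U(399,128)),((-.06,-.0045,.14),U(190,203))]
def P(v,l):
    a,d,ph,yo=v
    x,y,z=l; X=a+np.cos(ph)*x+np.sin(ph)*z; Z=d-(-np.sin(ph)*x+np.cos(ph)*z)
    return p+R@np.array([X,y+yo,Z])
f=lambda v:np.concatenate([proj("scene",P(v,l))[0]-u for l,u in obs])
r=least_squares(f,[0,.1,0,0]);print(r.x.round(4),r.fun.round(1))
f2=lambda v:np.append(f(list(v)+[0]),0);r=least_squares(f2,[0,.1,0]);print(r.x.round(4),r.fun.round(1))
E
```

```text
[ 0.0034  0.1103  0.0162 -0.0044] [ 0.1  0.6  0.   0.3 -0.8 -0.8  0.8 -0.1]
[0.0017 0.1038 0.016 ] [-0.1  0.9  0.2  0.4 -0.6 -1.   0.6 -0.1  0. ]
```

Emit:
drive_tool(series=[[[-0.003,0.004,0.015],[-0.002,-0.011,-0.001]],[[-0.003,0.004,0.017],[-0.002,-0.011,-0.001]],[[0,0,0.015],[0,0,0]],[[0,0,0],[0,0,0]]])

```text
clock: 7.95
ee_pos: [0.5734, -0.0178, 0.2037]
orientation: [[-0.961, 0.277, -0.002], [0.277, 0.961, 0.003], [0.003, 0.002, -1.0]]
force: [0.9, 0.5, -4.2]
grip_width: 0.0083
```

```bash
python3 plan.py .5766 -.024 .2 2.854 1
```

```text
pos [ 0.5734 -0.0178  0.2037] dist [ 0.0032 -0.0062 -0.0037] turn [ 0.002 -0.003  0.007] F [ 0.9  0.5 -4.2] w 0.0083 t 7.95
[[[-0.0048, -0.005, 0.0037], [0.002, -0.003, 0.007]]]
```

Emit:
drive_tool(series=[[[-0.003,-0.003,0.002],[0.001,-0.004,0.004]],[[-0.002,-0.002,0.002],[0.001,-0.004,0.003]],[[0,0,0],[0,0,0]],[[0,0,0],[0,0,0]]])

```text
clock: 8.45
ee_pos: [0.5778, -0.0238, 0.2014]
orientation: [[-0.959, 0.283, 0.008], [0.283, 0.959, -0.002], [-0.008, 0.0, -1.0]]
force: [0.1, 0.0, -4.5]
grip_width: 0.0086
```

```bash
python3 plan.py .5766 -.024 .2 2.854 1
```

```text
pos [ 0.5778 -0.0238  0.2014] dist [-0.0012 -0.0002 -0.0014] turn [0.    0.008 0.   ] F [ 0.1  0.  -4.5] w 0.0086 t 8.45
[[[0.0011, -0.0005, 0.0014], [0.0, 0.008, 0.0]]]
```

```bash
python3 - <<'E'
from h import *
from fit0 import box
q=np.load("p0.npy")[1]
im=manip.capture("scene");off=(240,200);k=5
im=cv2.resize(im[200:320,240:380],None,fx=k,fy=k,interpolation=cv2.INTER_CUBIC)
raw=im.copy()
zz=manip.get_state()["ee_pos"][2]-.1036
box("scene",q,(-.0075,-.06,zz),(.0015,.06,zz+.14),im,off,k,(0,0,255))
box("scene",q,(.0065,-.055,.008),(.0185,.055,.075),im,off,k,(0,255,0))
cv2.imwrite("pics/s5.png",im)
E
```

```text
tile [ 0.4802  0.2246 -0.1595] [[0.1, -0.2], [-1.1, -0.1], [-0.5, -0.0], [-1.1, -0.4], [-0.8, -0.4], [0.4, -0.2], [-0.7, -0.9], [0.0, -0.4]]
clamp [ 0.5746 -0.0202  1.283 ] [[-0.4, -0.2], [-0.0, 0.5], [-0.8, 0.2], [-0.7, 0.3], [-0.6, -0.0], [-1.0, -0.3], [1.0, 0.6], [0.0, -0.3], [-1.6, -0.5], [0.1, -2.1]]
```

View pics/s5.png

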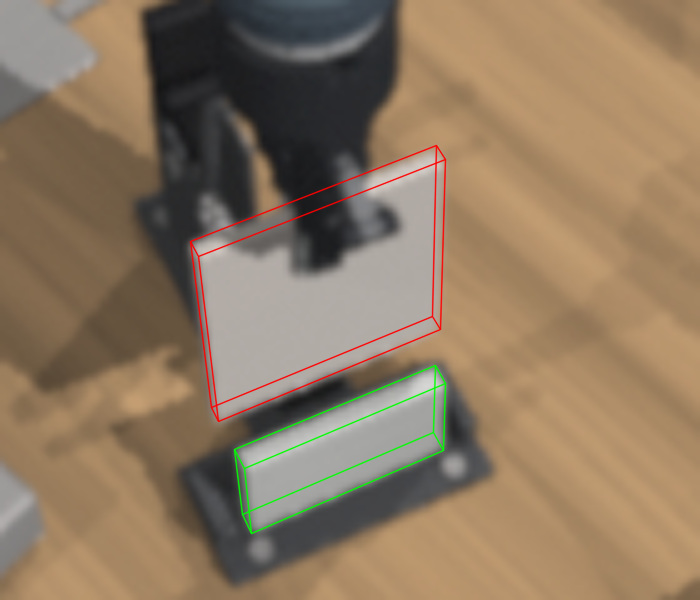

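The overlay fits the tile (corners (190,240), (437,147), (218,420), (440,328)) and the wall to about a pixel. Lowering.

Emit:
drive_tool(series=[[[0,0,0.01],[0,0.002,0]],[[0,0,0.01],[0,0.002,0]],[[0,0,0.01],[0,0,0]],[[0,0,0.01],[0,0,0]],[[0,0,0],[0,0,0]]])

```text
clock: 9.12
ee_pos: [0.5772, -0.0238, 0.1575]
orientation: [[-0.959, 0.283, 0.002], [0.283, 0.959, -0.0], [-0.002, 0.0, -1.0]]
force: [-0.4, 0.2, -3.8]
grip_width: 0.0083
```

```bash
python3 plan.py .5766 -.024 .1126 2.854 6
```

```text
pos [ 0.5772 -0.0238  0.1575] dist [-0.0006 -0.0002 -0.0449] turn [0.    0.002 0.   ] F [-0.4  0.2 -3.8] w 0.0083 t 9.12
[[[0.0001, -0.0001, 0.0075], [0.0, 0.0, 0.0]], [[0.0001, -0.0001, 0.0075], [0.0, 0.0, 0.0]], [[0.0001, -0.0001, 0.0075], [0.0, 0.0, 0.0]], [[0.0001, -0.0001, 0.0075], [0.0, 0.0, 0.0]], [[0.0001, -0.0001, 0.0075], [0.0, 0.0, 0.0]], [[0.0001, -0.0001, 0.0075], [0.0, 0.0, 0.0]]]
```

Emit:
drive_tool(series=[[[0,0.001,0.008],[0,0,0]],[[0,0.0005,0.008],[0,0,0]],[[0,0,0.008],[0,0,0]],[[0,0,0.006],[0,0,0]],[[0,0,0],[0,0,0]]])

```text
clock: 9.75
ee_pos: [0.5781, -0.0222, 0.1256]
orientation: [[-0.959, 0.283, 0.003], [0.283, 0.959, -0.0], [-0.003, 0.0, -1.0]]
force: [0.5, -0.2, -4.8]
grip_width: 0.0084
```

```bash
python3 plan.py .5772 -.0221 .1126 2.854 4
```

```text
pos [ 0.5781 -0.0222  0.1256] dist [-0.0009  0.0001 -0.013 ] turn [0.    0.003 0.   ] F [ 0.5 -0.2 -4.8] w 0.0084 t 9.75
[[[0.0002, -0.0, 0.0033], [0.0, 0.001, 0.0]], [[0.0002, -0.0, 0.0033], [0.0, 0.001, 0.0]], [[0.0002, -0.0, 0.0033], [0.0, 0.001, 0.0]], [[0.0002, -0.0, 0.0033], [0.0, 0.001, 0.0]]]
```

Emit:
drive_tool(series=[[[0,0,0.003],[0,0.001,0]],[[0,0,0.003],[0,0.001,0]],[[0,0,0.003],[0,0,0]],[[0,0,0.002],[0,0,0]],[[0,0,0],[0,0,0]],[[0,0,0],[0,0,0]]])

```text
clock: 10.5
ee_pos: [0.5788, -0.0224, 0.1146]
orientation: [[-0.959, 0.283, 0.002], [0.283, 0.959, -0.0], [-0.002, 0.0, -1.0]]
force: [-0.2, -0.3, -4.6]
grip_width: 0.008
```

Emit:
drive_tool(series=[[[0,0,0.001],[0,0,0]],[[0,0,0.001],[0,0,0]],[[0,0,0.001],[0,0,0]],[[0,0,0],[0,0,0]]])

```text
clock: 11.0
ee_pos: [0.5791, -0.0224, 0.1118]
orientation: [[-0.959, 0.283, 0.003], [0.283, 0.959, -0.0], [-0.003, 0.001, -1.0]]
force: [-0.1, 0.1, -3.6]
grip_width: 0.0085
```

Emit:
drive_tool(series=[[[0,0,0.001],[0,0,0]],[[0,0,0.001],[0,0,0]],[[0,0,0],[0,0,0]],[[0,0,0],[0,0,0]]])

```text
clock: 11.5
ee_pos: [0.579, -0.0224, 0.1117]
orientation: [[-0.959, 0.283, 0.004], [0.283, 0.959, -0.001], [-0.004, 0.001, -1.0]]
force: [-2.4, 1.0, -0.1]
grip_width: 0.0084
```

```bash
python3 - <<'E'
from h import *
from fit0 import box
q=np.load("p0.npy")[1]
im=manip.capture("scene");off=(240,200);k=5
im=cv2.resize(im[200:320,240:380],None,fx=k,fy=k,interpolation=cv2.INTER_CUBIC)
zz=.008
box("scene",q,(-.0055,-.06,zz),(.0035,.06,zz+.14),im,off,k,(0,0,255))
box("scene",q,(.0065,-.055,.008),(.0185,.055,.075),im,off,k,(0,255,0))
cv2.imwrite("pics/s6.png",im)
E
```

```text
tile [ 0.4802  0.2246 -0.1595] [[0.1, -0.2], [-1.1, -0.1], [-0.5, -0.0], [-1.1, -0.4], [-0.8, -0.4], [0.4, -0.2], [-0.7, -0.9], [0.0, -0.4]]
clamp [ 0.5746 -0.0202  1.283 ] [[-0.4, -0.2], [-0.0, 0.5], [-0.8, 0.2], [-0.7, 0.3], [-0.6, -0.0], [-1.0, -0.3], [1.0, 0.6], [0.0, -0.3], [-1.6, -0.5], [0.1, -2.1]]
```

View pics/s6.png

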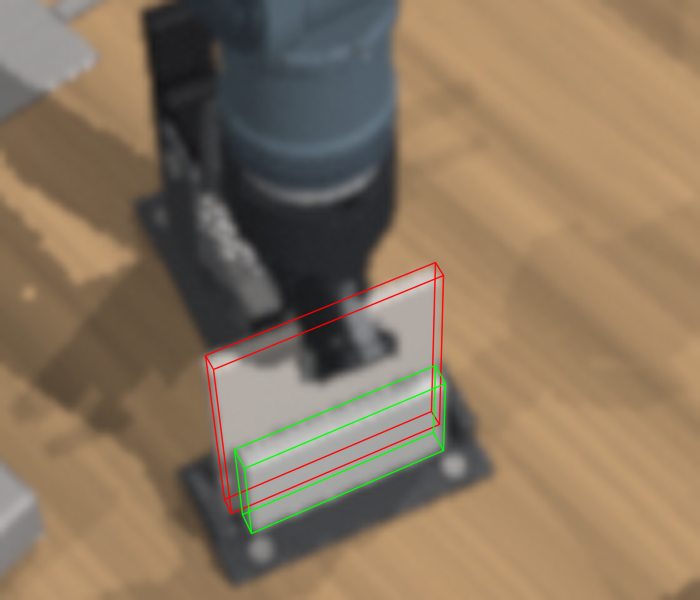

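The tile sits on the slot floor: its weight came off the wrist at TCP z 0.1117, against 0.1116 predicted. I'll open a little and then lift off.

Emit:
drive_tool(series=[[[0,0,0],[0,0,0]],[[0,0,0],[0,0,0]],[[0,0,0],[0,0,0]],[[0,0,0],[0,0,0]]], gripper=0.5)

```text
clock: 12.05
ee_pos: [0.5812, -0.0227, 0.1125]
orientation: [[-0.959, 0.283, 0.008], [0.283, 0.959, -0.001], [-0.008, 0.001, -1.0]]
force: [-0.7, 0.6, -0.2]
grip_width: 0.0214
```

```bash
python3 - <<'E'
from h import *
im=manip.capture("scene");off=(240,200);k=5
im=cv2.resize(im[200:320,240:380],None,fx=k,fy=k,interpolation=cv2.INTER_CUBIC)
cv2.imwrite("pics/s7.png",im);print(manip.get_state()["ee_pos"])
E
```

```text
[ 0.58113035 -0.02270623  0.11250435]
```

View pics/s7.png

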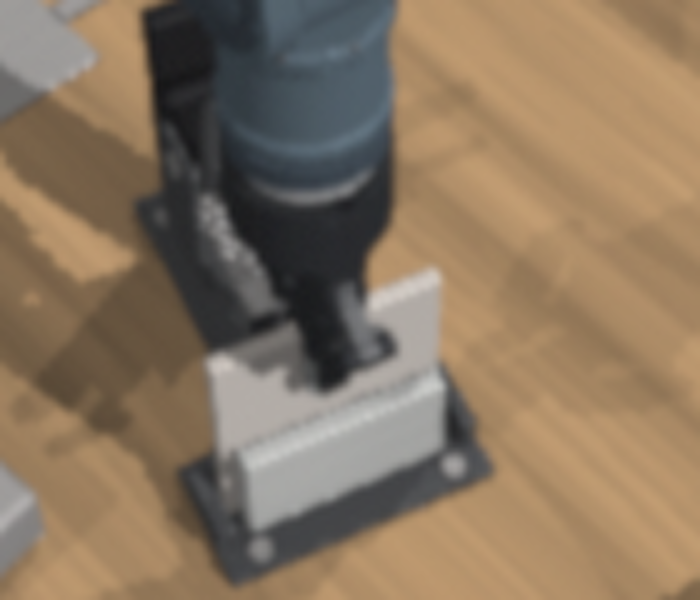

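The tile stands in the slot behind the wall, top corners at (210,357) and (440,270), and it stayed put on release. Lifting clear.

Emit:
drive_tool(series=[[[0,0,-0.01],[0,0,0]],[[0,0,-0.015],[0,0,0]],[[0,0,-0.015],[0,0,0]],[[0,0,-0.02],[0,0,0]],[[0,0,-0.03],[0,0,0]],[[0,0,-0.035],[0,0,0]],[[0,0,-0.035],[0,0,0]],[[0,0,0],[0,0,0]]])

```text
clock: 13.1
ee_pos: [0.5807, -0.0226, 0.286]
orientation: [[-0.959, 0.283, 0.015], [0.283, 0.959, -0.002], [-0.015, 0.002, -1.0]]
force: [0.4, -0.2, -1.3]
grip_width: 0.0214
```

```bash
python3 plan.py .5267 -.1818 .265 2.854 5
```

```text
pos [ 0.5807 -0.0226  0.286 ] dist [-0.054  -0.1592 -0.021 ] turn [0.002 0.015 0.   ] F [ 0.4 -0.2 -1.3] w 0.0214 t 13.1
[[[0.0014, -0.0336, 0.0041], [0.0, 0.003, 0.0]], [[0.0014, -0.0336, 0.0041], [0.0, 0.003, 0.0]], [[0.0014, -0.0336, 0.0041], [0.0, 0.003, 0.0]], [[0.0014, -0.0336, 0.0042], [0.0, 0.003, 0.0]], [[0.0013, -0.0336, 0.0042], [0.0, 0.003, 0.0]]]
```

Emit:
drive_tool(series=[[[0.001,-0.033,0.004],[0,0.003,0]],[[0.001,-0.033,0.004],[0,0.003,0]],[[0.001,-0.033,0.004],[0,0.003,0]],[[0.001,-0.033,0.004],[0,0.003,0]],[[0.001,-0.025,0.004],[0,0.003,0]],[[0,0,0],[0,0,0]],[[0,0,0],[0,0,0]]], gripper=-1)

```text
clock: 13.98
ee_pos: [0.5292, -0.1745, 0.264]
orientation: [[-0.96, 0.281, -0.0], [0.281, 0.96, 0.004], [0.002, 0.004, -1.0]]
force: [1.2, -0.4, -0.8]
grip_width: 0.0854
```

```bash
python3 plan.py .5267 -.1818 .22 2.854 3
python3 - <<'E'
from h import *
from fit0 import show
q=np.load("p0.npy")[1]
im=manip.capture("scene");cv2.imwrite("pics/s8f.png",im)
show("scene","pics/s8f.png",(240,180),140,140,4.2,"pics/s8.png",None,q)
im=manip.capture("top");cv2.imwrite("pics/t8f.png",im)
cv2.imwrite("pics/t8.png",cv2.resize(im[170:260,270:400],None,fx=5,fy=5,interpolation=cv2.INTER_CUBIC))
E
```

```text
pos [ 0.5292 -0.1745  0.264 ] dist [-0.0025 -0.0073 -0.044 ] turn [ 0.004 -0.002  0.002] F [ 1.2 -0.4 -0.8] w 0.0854 t 13.97
[[[0.0001, -0.0026, 0.0147], [0.001, -0.001, 0.001]], [[0.0001, -0.0026, 0.0147], [0.001, -0.001, 0.001]], [[0.0001, -0.0026, 0.0147], [0.001, -0.001, 0.001]]]
tile [ 0.4802  0.2246 -0.1595] [[0.1, -0.2], [-1.1, -0.1], [-0.5, -0.0], [-1.1, -0.4], [-0.8, -0.4], [0.4, -0.2], [-0.7, -0.9], [0.0, -0.4]]
clamp [ 0.5746 -0.0202  1.283 ] [[-0.4, -0.2], [-0.0, 0.5], [-0.8, 0.2], [-0.7, 0.3], [-0.6, -0.0], [-1.0, -0.3], [1.0, 0.6], [0.0, -0.3], [-1.6, -0.5], [0.1, -2.1]]
```

View pics/s8.png

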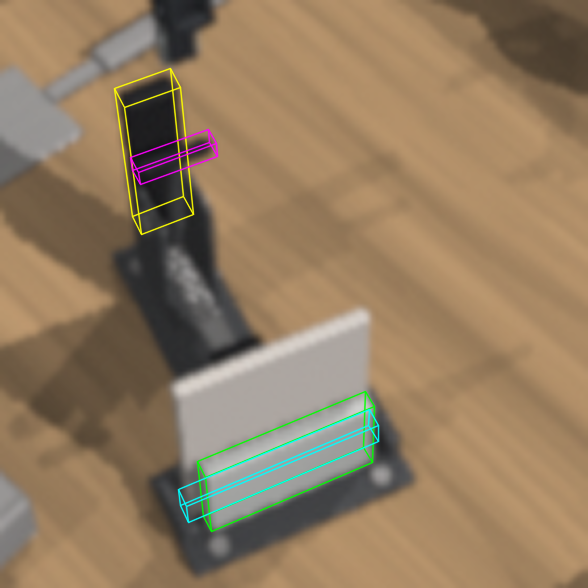

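View pics/t8.png

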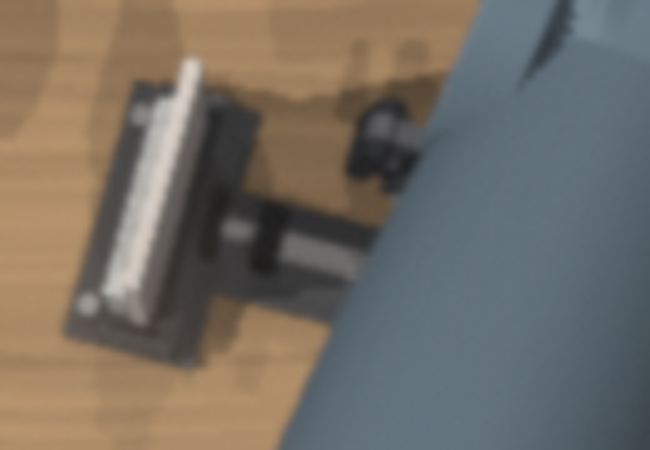

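The tile stands upright against the wall with nothing touching it, top edge (175,385)-(368,313) in the scene crop. The trigger bar and handle match the model. Descending over the handle.

Emit:
drive_tool(series=[[[0,-0.003,0.015],[0,0,0]],[[0,-0.003,0.015],[0,0,0]],[[0,-0.001,0.015],[0,0,0]],[[0,0,0],[0,0,0]],[[0,0,0],[0,0,0]]])

```text
clock: 14.7
ee_pos: [0.5297, -0.177, 0.2197]
orientation: [[-0.962, 0.274, 0.003], [0.274, 0.962, 0.003], [-0.002, 0.004, -1.0]]
force: [0.2, 0.4, -0.1]
grip_width: 0.0857
```

```bash
python3 plan.py .5267 -.1818 .146 2.854 6
```

```text
pos [ 0.5297 -0.177   0.2197] dist [-0.003  -0.0048 -0.0737] turn [0.004 0.002 0.01 ] F [ 0.2  0.4 -0.1] w 0.0857 t 14.7
[[[0.0003, -0.001, 0.0123], [0.001, 0.0, 0.002]], [[0.0003, -0.0009, 0.0123], [0.001, 0.0, 0.002]], [[0.0003, -0.0009, 0.0123], [0.001, 0.0, 0.002]], [[0.0003, -0.0009, 0.0123], [0.001, 0.0, 0.002]], [[0.0003, -0.0009, 0.0123], [0.001, 0.0, 0.002]], [[0.0003, -0.0009, 0.0123], [0.001, 0.0, 0.002]]]
```

Emit:
drive_tool(series=[[[0,-0.004,0.003],[0.002,0,0.005]],[[0,-0.003,0.003],[0.002,0,0.005]],[[0,0,0],[0,0,0]],[[0,0,0],[0,0,0]]])

```text
clock: 15.2
ee_pos: [0.5286, -0.1844, 0.2149]
orientation: [[-0.959, 0.284, 0.004], [0.284, 0.959, -0.002], [-0.005, -0.001, -1.0]]
force: [0.1, -0.2, -0.4]
grip_width: 0.0855
```

```bash
python3 plan.py .5267 -.1818 .146 2.854 6
```

```text
pos [ 0.5286 -0.1844  0.2149] dist [-0.0019  0.0026 -0.0689] turn [-0.001  0.005 -0.   ] F [ 0.1 -0.2 -0.4] w 0.0855 t 15.2
[[[0.0005, 0.0003, 0.0115], [-0.0, 0.001, -0.0]], [[0.0005, 0.0003, 0.0115], [-0.0, 0.001, -0.0]], [[0.0005, 0.0003, 0.0115], [-0.0, 0.001, -0.0]], [[0.0005, 0.0003, 0.0115], [-0.0, 0.001, -0.0]], [[0.0004, 0.0003, 0.0115], [-0.0, 0.001, -0.0]], [[0.0004, 0.0003, 0.0115], [-0.0, 0.001, -0.0]]]
```

Emit:
drive_tool(series=[[[0,0.001,0.01],[0,0,0]],[[0,0.0005,0.011],[0,0,0]],[[0,0,0.012],[0,0,0]],[[0,0,0.012],[0,0,0]],[[0,0,0.012],[0,0,0]],[[0,0,0.008],[0,0,0]],[[0,0,0],[0,0,0]]])

```text
clock: 16.08
ee_pos: [0.5283, -0.1824, 0.1438]
orientation: [[-0.959, 0.284, 0.001], [0.284, 0.959, -0.001], [-0.002, -0.0, -1.0]]
force: [-0.4, 0.2, -0.2]
grip_width: 0.0853
```

```bash
python3 plan.py .5267 -.1818 .146 2.854 6
python3 - <<'E'
from h import *
im=manip.capture("scene");cv2.imwrite("pics/s9f.png",im);cv2.imwrite("pics/s9.png",cv2.resize(im[160:300,230:370],None,fx=4.2,fy=4.2,interpolation=cv2.INTER_CUBIC))
im=manip.capture("top");cv2.imwrite("pics/t9f.png",im)
cv2.imwrite("pics/t9.png",cv2.resize(im[170:260,270:400],None,fx=5,fy=5,interpolation=cv2.INTER_CUBIC))
E
```

```text
pos [ 0.5283 -0.1824  0.1438] dist [-0.0016  0.0006  0.0022] turn [-0.     0.002 -0.   ] F [-0.4  0.2 -0.2] w 0.0853 t 16.07
[[[0.0003, 0.0, -0.0004], [-0.0, 0.0, -0.0]], [[0.0003, 0.0, -0.0004], [-0.0, 0.0, -0.0]], [[0.0003, 0.0, -0.0004], [-0.0, 0.0, -0.0]], [[0.0003, 0.0, -0.0004], [-0.0, 0.0, -0.0]], [[0.0003, 0.0, -0.0004], [-0.0, 0.0, -0.0]], [[0.0003, 0.0, -0.0004], [-0.0, 0.0, -0.0]]]
```

View pics/s9.png

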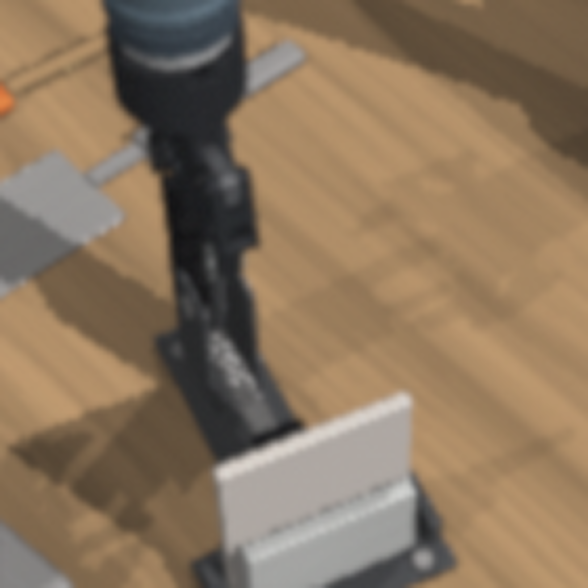

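View pics/t9.png

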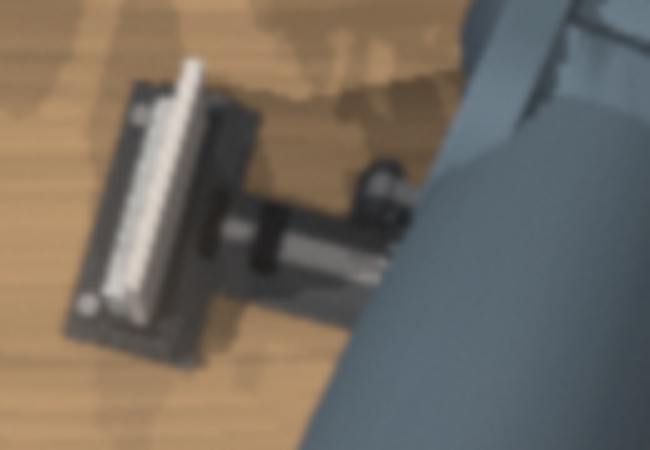

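The fingers straddle bar and handle, with the jaw pad visible at (210,220) in the top crop. First stroke.

Emit:
drive_tool(series=[[[0,0,0],[0,0,0]],[[0,0,0],[0,0,0]],[[0,0,0],[0,0,0]],[[0,0,0],[0,0,0]],[[0,0,0],[0,0,0]],[[0,0,0],[0,0,0]]], gripper=1, squeeze=25)

```text
clock: 16.92
ee_pos: [0.5303, -0.1839, 0.1482]
orientation: [[-0.959, 0.285, 0.008], [0.285, 0.959, -0.004], [-0.008, -0.001, -1.0]]
force: [-1.5, -2.5, -1.3]
grip_width: 0.0298
```

```bash
cat > look.py <<'E'
from h import *
import sys
i=sys.argv[1]
im=manip.capture("top");cv2.imwrite(f"pics/t{i}f.png",im)
a=cv2.imread("pics/t9f.png")
f=lambda m:cv2.resize(m[185:245,285:365],None,fx=9,fy=9,interpolation=cv2.INTER_CUBIC)[:, :]
cv2.imwrite(f"pics/t{i}.png",cv2.resize(np.vstack([f(a)[150:430],f(im)[150:430]]),None,fx=1,fy=1))
# jaw axis profile in clamp frame at z=.05, y=0
q=np.load("p0.npy")[1]
xs=np.arange(-.075,0,.001)
for n,m in(("ref",a),(i,im)):
    g=cv2.cvtColor(m,cv2.COLOR_BGR2GRAY)
    v=[]
    for x in xs:
        u=proj("top",pose(q,[[x,y,.065] for y in(-.012,-.006,0,.006,.012)])).astype(np.float32)
        v.append(cv2.remap(g,u[None,:,0],u[None,:,1],cv2.INTER_CUBIC).mean())
    print(n,np.round(v).astype(int).tolist())
E
python3 look.py 10; python3 -c "
from rig import manip;s=manip.get_state();print(s['ee_pos'],s['force'],s['grip_width'])"
```

```text
ref [82, 81, 81, 80, 79, 77, 74, 69, 63, 55, 48, 42, 37, 34, 34, 33, 34, 33, 33, 33, 34, 37, 40, 45, 51, 56, 61, 65, 69, 71, 73, 74, 74, 74, 74, 74, 75, 75, 73, 69, 64, 57, 51, 45, 41, 39, 38, 38, 39, 39, 41, 42, 44, 47, 48, 49, 49, 49, 48, 46, 46, 48, 52, 58, 65, 73, 81, 87, 91, 93, 95, 99, 106, 118, 135]
10 [81, 81, 81, 80, 80, 80, 80, 80, 81, 81, 81, 81, 79, 77, 73, 67, 60, 53, 46, 41, 37, 35, 35, 34, 34, 34, 34, 35, 36, 39, 42, 47, 53, 58, 62, 66, 70, 72, 74, 75, 76, 76, 76, 76, 75, 75, 73, 69, 64, 59, 53, 48, 44, 41, 40, 39, 39, 39, 40, 41, 43, 46, 50, 55, 63, 70, 78, 85, 89, 92, 94, 98, 106, 117, 134]
[ 0.53029358 -0.18389932  0.14817015] [-0.95058262 -2.30880138 -1.94240074] 0.029992899105027754
```

View pics/t10.png

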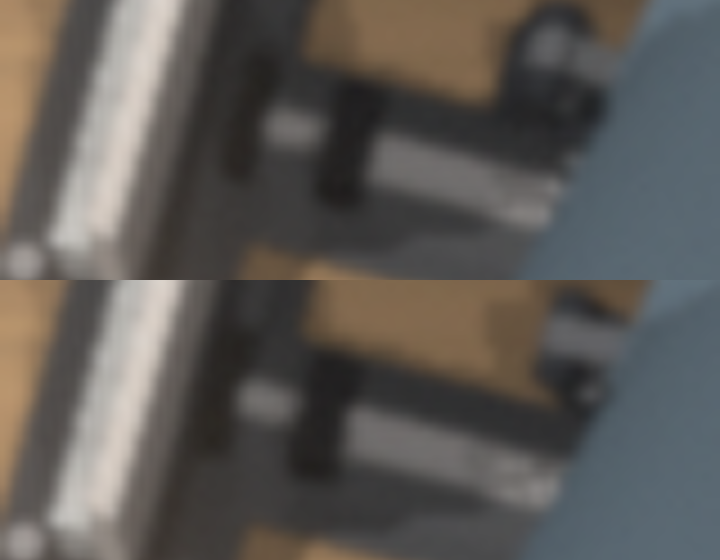

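The stroke worked. The jaw block and pad both moved about 8 mm toward the tile, with the gap between them unchanged, so the pad is still free. Open and repeat.

Emit:
drive_tool(series=[[[0,0,0],[0,0,0]],[[0,0,0.002],[0,0,0]],[[0,0,0.002],[0,0,0]],[[0,0,0],[0,0,0]],[[0,0,0],[0,0,0]],[[0,0,0],[0,0,0]]], gripper=-1)

```text
clock: 17.73
ee_pos: [0.5309, -0.1842, 0.1447]
orientation: [[-0.959, 0.284, 0.008], [0.284, 0.959, -0.006], [-0.01, -0.004, -1.0]]
force: [-0.4, 0.2, -0.1]
grip_width: 0.0855
```

Emit:
drive_tool(series=[[[0,0,0],[0,0,0]],[[0,0,0],[0,0,0]],[[0,0,0],[0,0,0]],[[0,0,0],[0,0,0]],[[0,0,0],[0,0,0]],[[0,0,0],[0,0,0]]], gripper=1)

```text
clock: 18.48
ee_pos: [0.5317, -0.1842, 0.1464]
orientation: [[-0.959, 0.284, 0.011], [0.284, 0.959, -0.005], [-0.012, -0.002, -1.0]]
force: [-0.0, -1.4, 1.9]
grip_width: 0.0303
```

```bash
python3 look.py 11
```

```text
ref [82, 81, 81, 80, 79, 77, 74, 69, 63, 55, 48, 42, 37, 34, 34, 33, 34, 33, 33, 33, 34, 37, 40, 45, 51, 56, 61, 65, 69, 71, 73, 74, 74, 74, 74, 74, 75, 75, 73, 69, 64, 57, 51, 45, 41, 39, 38, 38, 39, 39, 41, 42, 44, 47, 48, 49, 49, 49, 48, 46, 46, 48, 52, 58, 65, 73, 81, 87, 91, 93, 95, 99, 106, 118, 135]
11 [81, 81, 80, 80, 80, 80, 80, 81, 81, 82, 82, 82, 81, 81, 81, 81, 81, 80, 78, 74, 68, 61, 54, 47, 41, 37, 36, 35, 35, 35, 35, 35, 35, 36, 38, 42, 47, 54, 60, 65, 69, 72, 74, 75, 75, 75, 74, 74, 74, 73, 73, 71, 67, 63, 58, 52, 47, 44, 41, 40, 39, 41, 44, 49, 56, 65, 73, 81, 86, 90, 93, 97, 105, 118, 136]
```

View pics/t11.png

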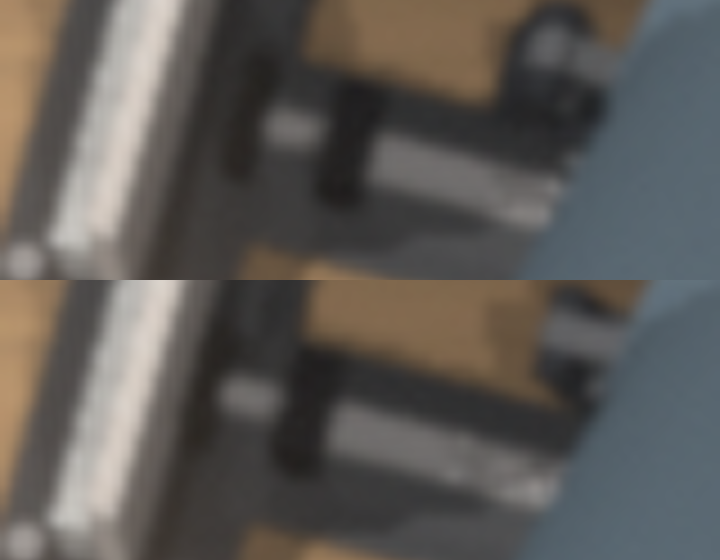

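The jaw moved another 5 mm, and the pad is still free since the gap between block and pad is unchanged. Next stroke.

Emit:
drive_tool(series=[[[0,0,0],[0,0,0]],[[0,0,0],[0,0,0]],[[0,0,0],[0,0,0]],[[0,0,0],[0,0,0]],[[0,0,0],[0,0,0]],[[0,0,0],[0,0,0]]], gripper=-1)

```text
clock: 19.27
ee_pos: [0.5314, -0.1845, 0.146]
orientation: [[-0.959, 0.283, 0.01], [0.283, 0.959, -0.008], [-0.012, -0.005, -1.0]]
force: [0.3, -0.4, -0.2]
grip_width: 0.0854
```

Emit:
drive_tool(series=[[[0,0,0],[0,0,0]],[[0,0,0],[0,0,0]],[[0,0,0],[0,0,0]],[[0,0,0],[0,0,0]],[[0,0,0],[0,0,0]],[[0,0,0],[0,0,0]]], gripper=1)

```text
clock: 20.02
ee_pos: [0.5322, -0.1845, 0.1476]
orientation: [[-0.959, 0.284, 0.013], [0.284, 0.959, -0.007], [-0.014, -0.003, -1.0]]
force: [-0.4, -0.7, 1.2]
grip_width: 0.0305
```

```bash
python3 look.py 12
```

```text
ref [82, 81, 81, 80, 79, 77, 74, 69, 63, 55, 48, 42, 37, 34, 34, 33, 34, 33, 33, 33, 34, 37, 40, 45, 51, 56, 61, 65, 69, 71, 73, 74, 74, 74, 74, 74, 75, 75, 73, 69, 64, 57, 51, 45, 41, 39, 38, 38, 39, 39, 41, 42, 44, 47, 48, 49, 49, 49, 48, 46, 46, 48, 52, 58, 65, 73, 81, 87, 91, 93, 95, 99, 106, 118, 135]
12 [82, 81, 81, 80, 81, 81, 81, 81, 81, 81, 82, 82, 82, 81, 81, 81, 81, 81, 82, 82, 81, 81, 80, 78, 73, 67, 60, 52, 46, 41, 38, 36, 35, 35, 35, 36, 36, 36, 36, 38, 42, 47, 53, 59, 63, 67, 70, 72, 73, 74, 74, 74, 73, 73, 72, 70, 67, 63, 58, 53, 48, 44, 41, 40, 40, 42, 47, 54, 63, 73, 81, 89, 98, 109, 124]
```

View pics/t12.png

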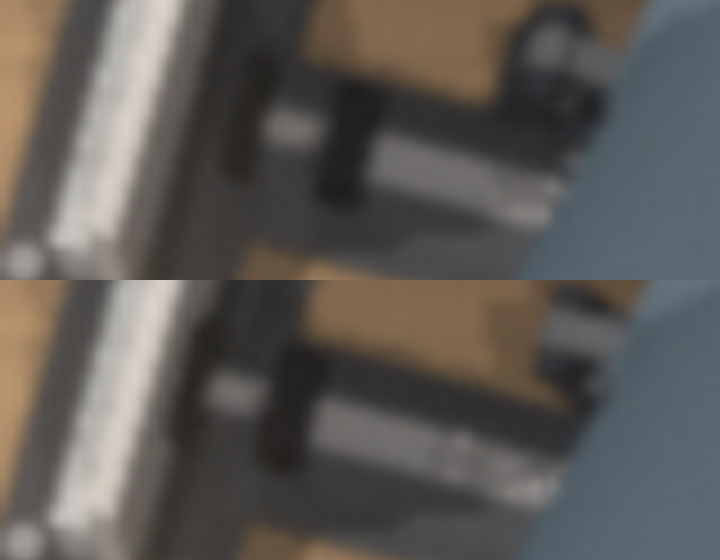

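The jaw is at about 0.040. The pad has reached the tile: the tile's back edge shifted about 1 mm toward the wall, and the block–pad gap shrank about 0.6 mm. One more stroke should give roughly 4 to 5 mm of press.

Emit:
drive_tool(series=[[[0,0,0],[0,0,0]],[[0,0,0.001],[0,0,0]],[[0,0,0],[0,0,0]],[[0,0,0],[0,0,0]],[[0,0,0],[0,0,0]],[[0,0,0],[0,0,0]]], gripper=-1)

```text
clock: 20.82
ee_pos: [0.5319, -0.1849, 0.1462]
orientation: [[-0.959, 0.283, 0.011], [0.283, 0.959, -0.01], [-0.013, -0.006, -1.0]]
force: [0.3, 0.2, 0.5]
grip_width: 0.085
```

Emit:
drive_tool(series=[[[0,0,0],[0,0,0]],[[0,0,0],[0,0,0]],[[0,0,0],[0,0,0]],[[0,0,0],[0,0,0]],[[0,0,0],[0,0,0]],[[0,0,0],[0,0,0]]], gripper=1)

```text
clock: 21.58
ee_pos: [0.5328, -0.1847, 0.1479]
orientation: [[-0.959, 0.284, 0.014], [0.284, 0.959, -0.008], [-0.016, -0.004, -1.0]]
force: [-0.7, -1.7, 0.8]
grip_width: 0.0302
```

```bash
python3 look.py 13; python3 - <<'E'
from h import *
im=manip.capture("scene");cv2.imwrite("pics/s13.png",cv2.resize(im[160:300,230:370],None,fx=4.2,fy=4.2,interpolation=cv2.INTER_CUBIC))
E
```

```text
ref [82, 81, 81, 80, 79, 77, 74, 69, 63, 55, 48, 42, 37, 34, 34, 33, 34, 33, 33, 33, 34, 37, 40, 45, 51, 56, 61, 65, 69, 71, 73, 74, 74, 74, 74, 74, 75, 75, 73, 69, 64, 57, 51, 45, 41, 39, 38, 38, 39, 39, 41, 42, 44, 47, 48, 49, 49, 49, 48, 46, 46, 48, 52, 58, 65, 73, 81, 87, 91, 93, 95, 99, 106, 118, 135]
13 [82, 82, 81, 81, 81, 81, 81, 81, 81, 82, 81, 81, 81, 81, 81, 81, 81, 81, 81, 82, 82, 82, 81, 81, 81, 80, 80, 78, 76, 71, 65, 58, 51, 45, 40, 37, 36, 36, 36, 36, 36, 37, 37, 38, 40, 44, 48, 54, 59, 64, 68, 70, 72, 72, 72, 72, 70, 67, 63, 58, 53, 49, 45, 42, 40, 40, 42, 47, 54, 64, 74, 83, 90, 93, 96]
```

View pics/t13.png

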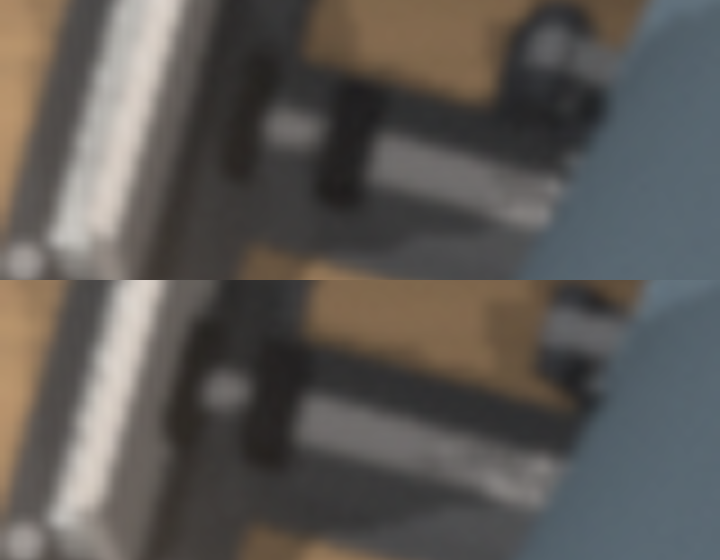

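View pics/s13.png

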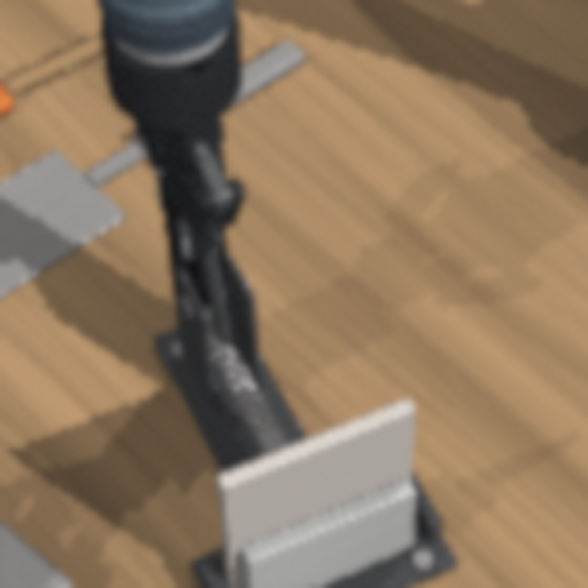

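```bash
python3 - <<'E'
from h import *
q=np.load("p0.npy")[1]
xs=np.arange(-.02,.022,.001)
for i in("9","12","13"):
    g=cv2.cvtColor(cv2.imread(f"pics/t{i}f.png"),cv2.COLOR_BGR2GRAY)
    for Y in(-.045,0,.045):
        v=[cv2.remap(g,u[None,:,0],u[None,:,1],cv2.INTER_CUBIC).mean() for u in (proj("top",pose(q,[[x,y+Y,.148] for y in(-.008,0,.008)])).astype(np.float32) for x in xs)]
        v=np.array(v)
        print(i,Y,v.round().astype(int).tolist())
im=cv2.imread("pics/t13f.png");cv2.imwrite("pics/t13z.png",cv2.resize(im[180:250,280:350],None,fx=8,fy=8,interpolation=cv2.INTER_CUBIC))
im=cv2.imread("pics/t12f.png");cv2.imwrite("pics/t12z.png",cv2.resize(im[180:250,280:350],None,fx=8,fy=8,interpolation=cv2.INTER_CUBIC))
E
```

```text
9 -0.045 [71, 72, 73, 75, 77, 80, 84, 87, 91, 94, 97, 105, 113, 130, 151, 171, 191, 201, 207, 211, 209, 200, 189, 175, 159, 146, 134, 127, 124, 118, 115, 111, 106, 104, 100, 99, 97, 96, 95, 95, 96, 97]
9 0 [44, 45, 48, 55, 64, 72, 82, 87, 91, 93, 94, 102, 111, 126, 148, 167, 187, 199, 205, 210, 210, 207, 203, 197, 191, 188, 185, 182, 180, 172, 160, 144, 124, 106, 91, 81, 76, 73, 73, 75, 75, 75]
9 0.045 [52, 54, 57, 63, 71, 78, 86, 91, 94, 96, 97, 102, 112, 126, 147, 166, 183, 195, 200, 205, 205, 203, 198, 192, 187, 185, 183, 182, 181, 174, 160, 144, 122, 106, 92, 84, 81, 80, 80, 82, 83, 84]
12 -0.045 [71, 71, 72, 74, 77, 79, 83, 87, 91, 94, 96, 102, 108, 123, 142, 163, 184, 197, 205, 210, 209, 203, 195, 182, 166, 153, 139, 129, 125, 119, 115, 111, 107, 104, 101, 98, 97, 96, 96, 95, 96, 97]
12 0 [42, 41, 41, 44, 47, 51, 58, 65, 73, 81, 86, 96, 104, 119, 140, 160, 182, 195, 203, 209, 209, 206, 202, 196, 190, 186, 183, 181, 180, 171, 160, 143, 123, 107, 91, 81, 76, 73, 73, 74, 74, 75]
12 0.045 [52, 53, 56, 62, 70, 77, 86, 91, 94, 96, 96, 101, 108, 120, 140, 159, 179, 193, 199, 204, 206, 204, 200, 195, 190, 187, 184, 182, 181, 173, 160, 143, 122, 106, 92, 83, 81, 80, 80, 82, 83, 84]
13 -0.045 [68, 69, 71, 73, 76, 78, 82, 85, 88, 92, 95, 97, 99, 100, 100, 100, 104, 110, 124, 145, 166, 187, 200, 206, 211, 211, 204, 194, 178, 158, 141, 125, 112, 107, 101, 98, 97, 96, 96, 95, 96, 96]
13 0 [43, 42, 41, 43, 45, 48, 54, 59, 66, 75, 82, 90, 93, 95, 96, 97, 102, 110, 125, 146, 167, 187, 200, 206, 210, 211, 208, 203, 195, 180, 165, 145, 124, 107, 91, 81, 77, 73, 73, 74, 74, 75]
13 0.045 [51, 53, 57, 63, 71, 79, 87, 92, 95, 98, 98, 100, 100, 100, 100, 100, 106, 116, 128, 150, 168, 186, 198, 204, 207, 208, 204, 199, 192, 178, 162, 143, 120, 105, 91, 83, 81, 80, 80, 82, 83, 84]
```

View pics/t13z.png

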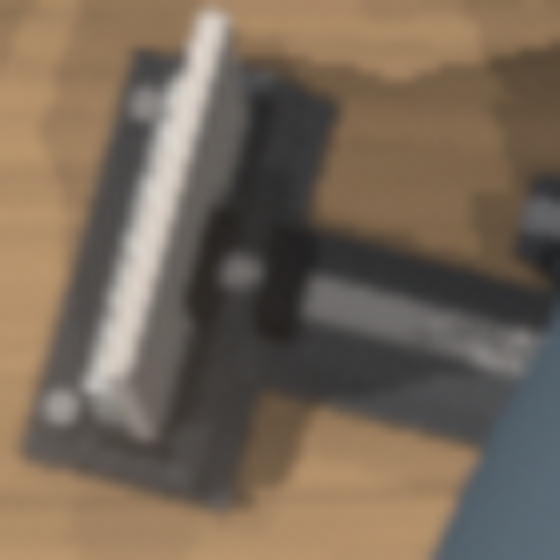

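View pics/t12z.png

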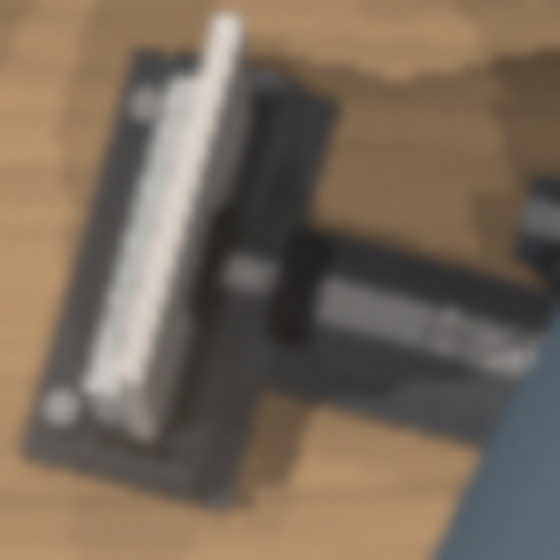

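The last stroke moved the jaw 4.8 mm but the pad only 1.0 mm, so press is about 4.3 mm, inside the 1.5–10 mm window. The tile now bears on the wall: its top moved about 5 mm, a lean of at most about 0.04 rad. I'll hold briefly, check it is steady, then hand in.

Emit:
drive_tool(series=[[[0,0,0],[0,0,0]],[[0,0,0],[0,0,0]],[[0,0,0],[0,0,0]],[[0,0,0],[0,0,0]]])

```text
clock: 22.18
ee_pos: [0.5328, -0.1847, 0.148]
orientation: [[-0.959, 0.284, 0.014], [0.284, 0.959, -0.008], [-0.016, -0.004, -1.0]]
force: [-0.3, -1.7, 0.3]
grip_width: 0.0302
```

```bash
python3 look.py 14 | tail -1; python3 - <<'E'
import cv2
a=cv2.imread("pics/t13f.png");b=cv2.imread("pics/t14f.png");o=cv2.imread("pics/top0.png")
print(cv2.absdiff(a,b)[180:250,280:350].max())
for n,(x,y,w,h) in {"shaker/canister":(140,130,120,50),"rackleft":(155,215,45,55),"spatula,brush,bowl":(415,155,70,60)}.items(): print(n,cv2.absdiff(o,b)[y:y+h,x:x+w].mean().round(1))
cv2.imwrite("pics/t14full.png",b)
E
```

```text
14 [82, 81, 81, 81, 81, 81, 81, 81, 81, 81, 81, 81, 81, 81, 81, 81, 81, 81, 81, 82, 82, 82, 81, 81, 81, 81, 80, 79, 76, 71, 65, 58, 51, 45, 40, 37, 36, 36, 36, 36, 36, 37, 37, 38, 40, 44, 49, 54, 59, 64, 67, 70, 71, 72, 72, 72, 70, 67, 63, 58, 53, 49, 45, 42, 41, 41, 43, 48, 55, 64, 74, 83, 89, 93, 95]
11
shaker/canister 7.8
rackleft 4.6
spatula,brush,bowl 20.5
```

View pics/t14full.png

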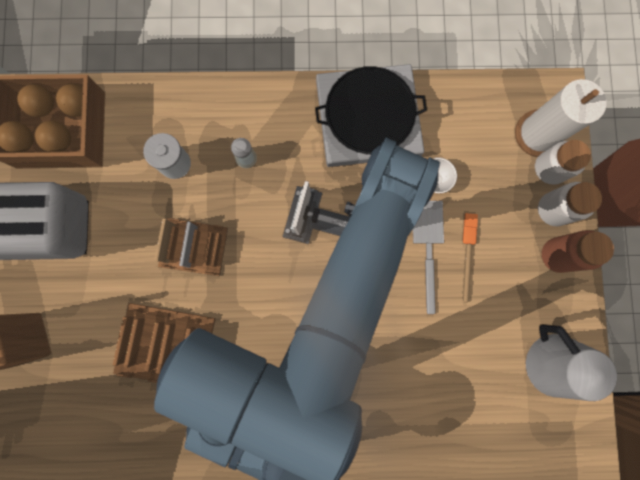

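The picture is steady. The other things are where they started: tray and board in the rack at (190,245), spatula (430,255), brush (468,260), bowl (440,177), shaker (242,152), canister (165,155). Handing in.

```bash
python3 -c "
from rig import manip;print(manip.finish_job())"
```

```text
the job is handed in; nothing more can be done
None
```

I handed the job in at about 22 s, with the gripper still squeezing the trigger and the pad pressing on the tile. The hand-in reports no verdict, so the results below come from my own checks.

- **Tile:** I slid it up out of the smaller rack and stood it on the clamp slot's floor. At touchdown its weight came off the wrist at the height I had predicted. It stayed put when I let go and backed away.
- **Pumping:** Four trigger strokes moved the jaw about 8, 5, 5 and 5 mm. On the last stroke the pad moved only about 1 mm.
- **Pad press:** From the pictures I estimate about 4 mm, roughly 2 N, inside the 1.5–10 mm window. There is no direct reading of it.
- **Trigger:** Bar and handle are pinched to 30 mm with a 25 N grip, which is fully squeezed. The arm and picture were steady over the last half second.
- **Small disagreement:** The third stroke already moved the tile slightly, and the fourth moved its top about 5 mm against the wall. I put the lean at no more than 0.04–0.05 rad, under the 0.12 limit.
- **Other things:** The final top view shows them all in their starting places. The bowl was partly hidden behind the arm, so its check is less certain. A crude image difference there came out high (20.5), which I put down to the arm and its shadow.

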